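Turn on the extraction, then lock the polishing drill on in its bench rest

TASK

First turn the yellow extraction knob clockwise as far as it goes, without moving the black knobs beside it. Then carry the drill over without pulling its trigger, lay it green button up in the blue bench rest as the rest is shaped for it, and let go. Then squeeze the orange trigger fully, push the green lock-on button down and ease the trigger, so that the drill stays locked on by itself; do not drop it or disturb the things around.

Things in the scene. Friction and masses are not known exactly. Their poses are not given: they have to be found in the camera images.
- drill: Loose pistol drill, 0.75 kg, light grey, dark grip, on its side, green button up. mm: 200 long, 163 wide, 56 high. Origin: underside, below the barrel axis; x along the barrel to the nose, z up, grip to -y. Barrel: box x -80 to 44, y -25 to 25, z 0 to 56; chuck radius 19, x 44 to 74, and polishing bob radius 14, x 74 to 98, on the axis y 0, z 28.
- drill_grip (a point): Point on the drill's barrel axis, halfway up (z 28), at x 8 of the drill: the barrel is 50 mm wide here and free on both sides (the trigger starts 24 mm further back); the centre of mass lies within 20 mm.
- drill_nose (a point): Front end of the polishing bob, on the barrel's axis: x 98, y 0, z 28 mm of the drill.
- grip_back (a point): Middle of the back face of the drill's dark grip, at drill x -72, y -57, z 40 mm. The grip spans x -72 to -36, y -25 to -113, z 0 to 50; its foot x -81 to -19, y -113 to -138, z 0 to 52. Behind the grip a low ledge (x -102 to -70, y -77 to -27, z 0 to 22) carries the lock-on button. The trigger is squeezed against this back face.
- trigger (a joint): Travel of the orange trigger, m: 0 out, 0.013 fully squeezed. It slides to the drill's -x, into the grip, against a spring (3 N out, 6 N fully in). With the button locked down it stays at about 0.008 when let go.
- trigger_face (a point): On the trigger's front face (moves with it), 40 mm above the drill's underside. The trigger spans y -74 to -40, z 7 to 47 mm of the drill; front face at x -16 when out, -29 when squeezed. Grip plus trigger measure 56 mm along x, 43 when squeezed.
- lock_button (a joint): Travel of the green lock-on button, m: 0 up, 0.009 fully down (drill's -z), spring 2 to 4 N. A catch stops it after 1 mm unless the trigger is in by 0.011 or more. Once down, easing the trigger makes the catch hold both: button about 0.007, trigger about 0.008. Squeezing again releases the button.
- lock_top (a point): Centre of the button's top (moves with it): drill x -87, y -54, z 36 mm up, 27 fully down. Cap x -98.5 to -75.5, y -72 to -36. One hand can do both: close along the drill's x on grip back and trigger (8 to 15 N), fingertips just above the button, then lower about 10 mm, fingers sliding, so the tip behind the grip pushes the button; then open slowly.
- rest_seat (a point): Fixed blue bench rest, plate 190 x 205 mm. Point on the plate's top, 12 mm above the bench; a seated drill has its origin and axes here. Black flared walls, tops 47 mm above the bench (the foot's 39): at the chuck's sides (x 48 to 70, y +-23), barrel's left (x -70 to -30, y 29), behind the barrel (x -84, y -10 to 20), beyond the foot (y -142). Play about 4 mm.
- dust_knob (a joint): Angle in rad of the yellow extraction knob: 0 off, grows clockwise seen from above to its stop at 1.4 (fully on). Light friction (0.03 N m).
- dust_knob_grip (a point): On the yellow knob's axis, 77 mm above the bench, at the height to grip. The bar is 38 mm long (along x of this point, turning with the knob), 14 thick, top 7 above this point; below it a disc of radius 20, top 23 below this point. One of three knobs 70 apart in a row on a fixed grey box 236 x 84, 40 high; its place in the row varies.
- knob_b_tip (a point): End of the bar of one black neighbour knob (same shape), 18 mm from its axis, 76 mm above the bench. Must not be turned.
- knob_c_tip (a point): End of the bar of the other black neighbour knob (same shape), 18 mm from its axis, 76 mm above the bench. Must not be turned.
- oil_bottle: Bystander: white plastic bottle with red cap, radius 28, 140 high; origin at its underside.
- collet_rack: Bystander: wooden block 60 x 160 x 35 with four steel collets, 75 high in all; origin at its underside.
- mallet: Bystander: small mallet, 190 long, lying on the bench; origin at its underside, handle to its -x.
Mind the look-alikes: they are no part of the job. Of the things shaped like the drill, the grey one is meant.

How it is judged:
On the way, in this order (a step that is already met when the one before it is completed fails the run):
1. the yellow extraction knob is turned to fully on, before the drill is moved (value of joint dust_knob above 1.2 rad and distance of drill from where it was at the start of the episode below 0.03 m), for 0.1 s.
2. the drill lies seated in the rest, let go, its trigger still out (horizontal distance between drill and rest_seat below 0.01 m and z of drill in the frame of rest_seat between -0.004 and 0.004 m and x of drill_nose in the frame of rest_seat above 0.085 m and y of drill_nose in the frame of rest_seat between -0.012 and 0.012 m and angle between drill's own z axis and vertical below 0.08 rad and contact force between the fingers and drill below 0.3 N and value of joint trigger below 0.004 m), for 0.1 s.
3. in the rest, the trigger is squeezed and the lock-on button pushed down (value of joint trigger above 0.01 m and value of joint lock_button above 0.006 m and horizontal distance between drill and rest_seat below 0.01 m), for 0.05 s.
At the end, for the whole second after the job is handed in: Yellow knob at 1.2 rad or more; drill at rest and untilted in the rest, origin within 10 mm of the seat sideways and 4 mm in height, nose at the chuck end within 12 mm of the rest's axis; trigger, let go, held by the lock at 6 to 10.5 mm, button held down 5 mm or more (value of joint dust_knob above 1.2 rad and horizontal distance between drill and rest_seat below 0.01 m and z of drill in the frame of rest_seat between -0.004 and 0.004 m and x of drill_nose in the frame of rest_seat above 0.085 m and y of drill_nose in the frame of rest_seat between -0.012 and 0.012 m and angle between drill's own z axis and vertical below 0.08 rad and value of joint trigger between 0.006 and 0.0105 m and value of joint lock_button above 0.005 m and linear speed of drill below 0.02 m/s); the robot touches nothing.
It fails at once if a black knob is turned (its end moved by more than 4 mm) (distance of any of knob_b_tip, knob_c_tip from where it was at the start of the episode above 0.004 m).
It fails at once if the trigger is pulled (more than 4 mm) while the drill is out of its rest (value of joint trigger above 0.004 m and distance between drill and rest_seat above 0.02 m).
It fails at once if the drill is dropped (falls free of the fingers faster than 0.6 m/s) (linear speed of drill above 0.6 m/s and contact force between the fingers and drill below 0.3 N).
It fails at once if a bystander is moved by more than 30 mm or knocked over (distance of any of oil_bottle, collet_rack, mallet from where it was at the start of the episode above 0.03 m or angle between oil_bottle's own z axis and vertical above 0.5 rad).
It also fails if it takes over 64 s, if anything falls off the work surface, if the arm or the gripper's body presses on something with over 40 N, if the wrist force passes 120 N, or if a joint passes its speed limit or range.

ROBOT

A 7-joint arm with a two-finger parallel gripper is mounted at the origin on the work surface. World frame = base frame: x ahead of the robot, y to its left, z up, the work surface at z = 0. Lengths are in m, angles in rad, forces in N, time in s.
With the tool pointing down it reaches from about 0.425 to 0.875 m from the base axis. Payload 4.7 kg.
Tool frame: the origin (TCP) lies between the finger pads; the fingertips stand 11 mm ahead of it and the grasp point (between the pads) lies 8 mm behind it; z points along the fingers, y is the direction in which the jaws open and shut (so a half turn about z gives the same grasp; the last joint's range is limited). The gripper opens to 87 mm and grips with 3 to 60 N. Pads are 19 mm wide; open, the fingers measure 117 mm over their backs; the gripper's body (75 mm by 190 mm) begins 51 mm behind the grasp point.
Start: joints at [1.16, 0.321, -0.07, 1.45, 0.023, 1.371, -0.057], TCP at [0.268, -0.592, 0.198] pointing down, gripper open.
Joint ranges: [-2.86, 2.86], [-0.3, 2.09], [-1.38, 1.24], [0.06, 2.45], [-1.56, 4.7], [0.09, 2.05], [-2.69, 2.69]. Speed limits (rad/s): [2.57, 2.57, 3.14, 3.14, 3.14, 3.14, 3.14].

INTERFACE

Orientations are given as a rotation vector (axis times angle).
In Python, from bench import ctrl gives the robot as it stands.
- The arm moves only by the tool servo_tool, never from a script. Its argument "series" is a list of rows, each an object with "travel": the shift along the tool's x, y, z in m, a list of three; "angular": the turn, a rotation vector about the tool's x, y, z in rad, a list of three. A call has 1 to 5 rows; each row shifts and turns the commanded pose from where the row before left it, along the tool's axes as they then stand; what a row does not reach is not made up. A row lasts 1/10 s, in which the tool goes at most 50 mm and 8.59 degrees, less where a joint would pass 70% of its speed; a pose out of reach is approached as far as the arm can. A call with a gripper value outside its range is refused whole. "claw" is the finger opening in m, from 0 to 0.087, set as the call begins (left out, the last holds). The fingers move at their own pace and stop on an object; "squeeze" is the grip in N (left out, the last holds). Time passes only in rows, so rows that do not move let the fingers close. It gives the time, the measured TCP pose, the force and the opening at its end, in the units of the state.
- ctrl.get_state(): the state, without advancing time (a new reading comes with each control period).
- ctrl.get_image(name): name is "scene" or "top" or "wrist"; returns the picture (400x640x3 uint8, red, green, blue); there is no depth.
- ctrl.calibration(name): a dict with "fx", "fy", "cx", "cy" (pixels), "distortion" ([k1, k2, p1, p2, k3] as OpenCV has them; the pictures are not rectified), "rvec" (rotation vector, rad) and "tvec" (3), from world to camera coordinates, as OpenCV has them. Camera axes: x right, y down, z forward; pixel columns grow to the right and rows downward; lengths in m; the calibration is good to about 2 mm. A picture is of the moment at which its call begins: read the wrist's pose just before it. calibration takes no time and is no camera call; for the wrist camera it gives the pose at the moment of the call.
- ctrl.close_job(): hands the job in, once; it reports no verdict.
The state is a dict: "time": time; "joint_positions": joint angles; "qd": joint speeds; "joint_torque": joint torques, N m; "position": TCP position; "tool_rot": TCP orientation; "ft_force": force on the tool from outside, world axes, zero at the start; "torque": the same for the moment, N m; "grip_width": opening from 0.0 (shut) to 1.0 (fully open).
Only numpy, scipy, OpenCV 4.12 (cv2) and the standard library are available. Lean on these libraries where they do the work, as an engineer would, in place of code of your own. Each camera call takes 0.05 s, during which the arm holds its last target.

## Working session

There is one attempt and no reset: what is moved stays moved. The work goes in short steps, Python scripts to look and compute and a tool call to move; the robot and the scene stay as the last step left them, time stands still between calls to the robot, and variables do not carry over. Pictures are saved under pics/ and viewed, and the job is handed in when it is done.

Besides the shell and the picture viewer there is one more tool, called as name(argument=value, ...) on one line, values as JSON. servo_tool: Moves the arm, as the interface text tells. Its arguments: {"type":"object","properties":{"series":{"type":"array","items":{"type":"object","properties":{"travel":{"type":"array","items":{"type":"number"}},"angular":{"type":"array","items":{"type":"number"}}}}},"claw":{"type":"number"},"squeeze":{"type":"number"}},"required":["series"]}

```bash
mkdir -p pics; ls
python3 - <<'E'
from bench import ctrl
import cv2
s=ctrl.get_state();print(s)
for n in ("scene","top"):
    im=ctrl.get_image(n);cv2.imwrite(f"pics/{n}0.png",im[:,:,::-1]);print(n,ctrl.calibration(n))
print(ctrl.calibration("wrist"))
E
```

```text
pics
{'time': 0.0, 'joint_positions': array([ 1.16009812,  0.3217977 , -0.07009237,  1.45168059,  0.02261987,
        1.37080979, -0.05688889]), 'qd': array([-1.13091576e-03,  1.43865122e-03,  9.96046508e-06, -1.52264718e-04,
        1.81047401e-05,  1.84208133e-03,  1.42055610e-05]), 'joint_torque': array([ 4.46365621e-04, -4.91286278e+01, -4.03846074e-01, -3.12530708e+01,
       -6.39531109e-02,  4.38610185e-02,  1.86804737e-04]), 'position': array([ 0.26758741, -0.59169789,  0.19667526]), 'tool_rot': array([-3.06918112e+00, -6.61959655e-01,  8.09788369e-04]), 'ft_force': array([-0.05971388,  0.13319991,  0.68281188]), 'torque': array([-0.00580632, -0.03493251,  0.01073909]), 'grip_width': 0.997726764755135}
scene {'fx': 406.4542915022862, 'fy': 406.4542915022862, 'cx': 312.09495504972233, 'cy': 197.14066322671096, 'distortion': array([0.01822648, 0.        , 0.        , 0.        , 0.        ]), 'rvec': array([ 0.78467625,  2.5044457 , -1.18215089]), 'tvec': array([ 0.26296025, -0.22709735,  1.84864472])}
top {'fx': 397.318721665039, 'fy': 397.318721665039, 'cx': 318.65200452238486, 'cy': 197.07139623547732, 'distortion': array([-0.03319484,  0.        ,  0.        ,  0.        ,  0.        ]), 'rvec': array([ 2.15352632, -2.19865938,  0.10839956]), 'tvec': array([0.1890886 , 0.49683591, 1.1536369 ])}
{'fx': 310.8600554252071, 'fy': 310.8600554252071, 'cx': 325.56707951545906, 'cy': 197.6423686222567, 'distortion': array([-0.05525754,  0.        ,  0.        ,  0.        ,  0.        ]), 'rvec': array([-2.44423313,  1.57437355,  0.21829487]), 'tvec': array([-0.64820158, -0.03320683,  0.39090696])}
```

View pics/scene0.png

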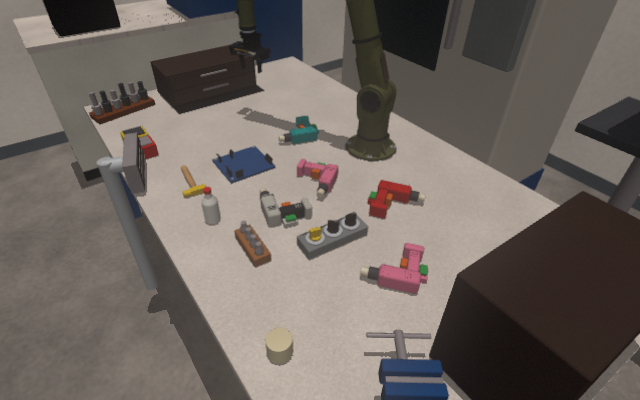

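View pics/top0.png

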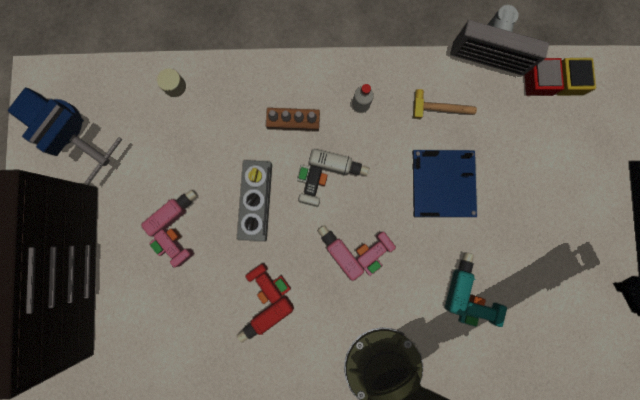

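The top view shows these things:
- Grey drill at about (330,165). The drill-shaped look-alikes are pink (165,230), pink (355,255), red (268,300) and teal (470,290). Only the one at (330,165) is light grey with a dark grip.
- Blue rest at about (445,183).
- Knob box at about (255,200), with the yellow knob at (255,176).

I'll confirm these in enlarged crops.

```bash
cat > h.py <<'E'
import numpy as np, cv2
from scipy.spatial.transform import Rotation as R
from bench import ctrl
def ray(c,px):
    K=np.array([[c['fx'],0,c['cx']],[0,c['fy'],c['cy']],[0,0,1]])
    p=cv2.undistortPoints(np.array(px,float).reshape(-1,1,2),K,c['distortion']).reshape(-1,2)
    M=cv2.Rodrigues(np.array(c['rvec']))[0]
    d=np.c_[p,np.ones(len(p))]@M
    return -M.T@c['tvec'],d
def plane(c,px,z):
    o,d=ray(c,px); t=(z-o[2])/d[:,2]
    return o+d*t[:,None]
def proj(c,P):
    K=np.array([[c['fx'],0,c['cx']],[0,c['fy'],c['cy']],[0,0,1]])
    return cv2.projectPoints(np.array(P,float).reshape(-1,1,3),c['rvec'],c['tvec'],K,c['distortion'])[0].reshape(-1,2)
E
python3 - <<'E'
import cv2,numpy as np
im=cv2.imread('pics/top0.png')
a=cv2.resize(im[130:250,230:380],None,fx=5,fy=5,interpolation=cv2.INTER_CUBIC)
cv2.imwrite('pics/c1.png',a[:600,:750])
cv2.imwrite('pics/c2.png',cv2.resize(im[140:225,400:490],None,fx=7,fy=7,interpolation=cv2.INTER_CUBIC)[:595,:630])
E
```

```text
(no output)
```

View pics/c1.png

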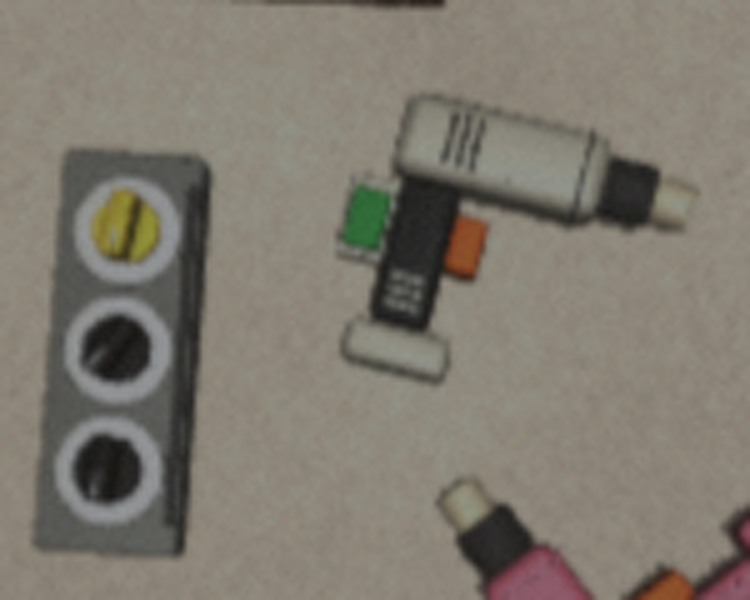

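View pics/c2.png

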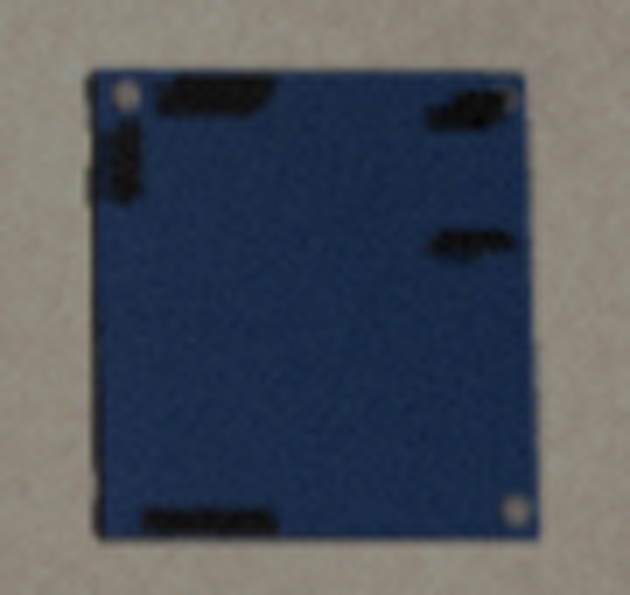

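The crop confirms the grey drill: green button up at (303,174), orange trigger, nose to image right. The yellow knob is the top one of the row. In the rest, the chuck walls are on the right, the rear wall on the left and the foot wall at the bottom.

Run:
```python
from h import *
im=cv2.imread('pics/top0.png'); c=ctrl.calibration('top')
hsv=cv2.cvtColor(im,cv2.COLOR_BGR2HSV)
def cen(m):
    n,l,s,ce=cv2.connectedComponentsWithStats(m.astype(np.uint8)); i=1+np.argmax(s[1:,4]); return ce[i],s[i],l==i
H,S,V=cv2.split(hsv)
win=np.zeros(H.shape,bool)
def w(x0,x1,y0,y1):
    m=np.zeros(H.shape,bool); m[y0:y1,x0:x1]=1; return m
y,s,_=cen((abs(H.astype(int)-28)<7)&(S>130)&(V>80)&w(235,275,155,200)); print('yellow',y,s,plane(c,y,.084),plane(c,y,.077))
# blue plate
b,s,m=cen((abs(H.astype(int)-110)<15)&(S>100)&w(395,490,135,230))
m=cv2.morphologyEx(m.astype(np.uint8),cv2.MORPH_CLOSE,np.ones((15,15)))
r=cv2.minAreaRect(cv2.findContours(m,0,1)[0][0]); bx=cv2.boxPoints(r); print(r); P=plane(c,bx,.012); print(P); print(np.linalg.norm(P-np.roll(P,1,0),axis=1),P.mean(0))
# box outline px & drill
print('green'); g,s,_=cen((abs(H.astype(int)-65)<15)&(S>100)&w(290,320,160,190)); print(g,plane(c,g,.036))
o,s,_=cen((H<14)&(S>150)&w(305,335,160,200)); print('or',o,plane(c,o,.047))
px=lambda x,y:[230+x/5,130+y/5]
pts=[px(418,93),px(610,143),px(578,223),px(395,172),px(693,203),px(103,207)]
print(plane(c,pts[:4],.056)); print('nose',plane(c,[px(690,205)],.028), 'chuck', plane(c,[px(605,185)],.047))
print('knobs',plane(c,[px(127,228),px(117,350),px(107,470)],.054))
print('box',plane(c,[px(68,150),px(208,158),px(183,553),px(36,548)],.04))
print(ctrl.get_state()['time'])
```

```text
yellow [254.53061224 174.71428571] [249 168  12  14  98] [[0.56197109 0.35873974 0.084     ]] [[0.56305108 0.35982394 0.077     ]]
((445.0, 183.0), (66.0, 62.0), 90.0)
[[ 0.63910341 -0.11347232  0.012     ]
 [ 0.63580759 -0.3034975   0.012     ]
 [ 0.43503374 -0.29158884  0.012     ]
 [ 0.43910211 -0.10465318  0.012     ]]
[0.20019565 0.19005376 0.20112672 0.18697992] [ 0.53726171 -0.20330296  0.012     ]
green
[302.90666667 173.09333333] [[0.57126144 0.22369918 0.036     ]]
or [322.40909091 178.96969697] [[0.55110405 0.16685884 0.047     ]]
[[0.63957107 0.1907077  0.056     ]
 [0.60783178 0.07971332 0.056     ]
 [0.56124854 0.09962289 0.056     ]
 [0.5932535  0.20496194 0.056     ]]
nose [[0.57491747 0.03061205 0.028     ]] chuck [[0.58471267 0.08252147 0.047     ]]
knobs [[0.56395502 0.36087918 0.054     ]
 [0.49310812 0.36705775 0.054     ]
 [0.42420847 0.37320673 0.054     ]]
box [[0.61320699 0.39755301 0.04      ]
 [0.60669951 0.31509953 0.04      ]
 [0.37584978 0.3318499  0.04      ]
 [0.38041211 0.41686472 0.04      ]]
0.1
```

```bash
cat >> h.py <<'E'
def down(yaw):  # tool z down, tool x at world heading yaw
    cx,sx=np.cos(yaw),np.sin(yaw)
    return R.from_matrix(np.array([[cx,sx,0],[sx,-cx,0],[0,0,-1.]]))
def plan(p,rot,n,start=None):
    """n rows from current (or start) to pose p, rot"""
    s=ctrl.get_state()
    p0,r0=start if start else (s['position'],R.from_rotvec(s['tool_rot']))
    w=(r0.inv()*rot).as_rotvec()/n
    print('ang',np.round(w,4),'deg/row',np.degrees(np.linalg.norm(w)).round(2),'mm/row',np.linalg.norm((p-p0)/n*1e3).round(1))
    for i in range(n):
        r=r0*R.from_rotvec(w*i); print(np.round(r.inv().apply((p-p0)/n),4).tolist())
    
def st():
    s=ctrl.get_state(); r=R.from_rotvec(s['tool_rot']).as_matrix()
    print('t',round(s['time'],2),'p',s['position'].round(4),'xhead',np.degrees(np.arctan2(r[1,0],r[0,0])).round(2),'z',r[:,2].round(3),'F',s['ft_force'].round(2),'w',(s['grip_width']*87).round(1),'q',s['joint_positions'].round(2))
    return s
E
python3 - <<'E'
from h import *
s=st()
c=ctrl.calibration('wrist'); M=cv2.Rodrigues(c['rvec'])[0]; o=-M.T@c['tvec']; r=R.from_rotvec(s['tool_rot'])
print('cam in tool',r.inv().apply(o-s['position']), 'dirs',r.inv().apply(M).round(3))
print(np.degrees(np.arctan2(*r.as_matrix()[:2,1][::-1])))
plan(np.array([.50,-.20,.30]),r,9)
plan(np.array([.5,.32,.30]),r,11,(np.array([.50,-.20,.30]),r))
E
```

```text
Traceback (most recent call last):
  File "h.py", line 30, in st
    print('t',round(s['time'],2),'p',s['position'].round(4),'xhead',np.degrees(np.arctan2(r[1,0],r[0,0])).round(2),'z',r[:,2].round(3),'F',s['ft_force'].round(2),'w',(s['grip_width']*87).round(1),'q',s['joint_positions'].round(2))
                                                                                                                                                                      ^^^^^^^^^^^^^^^^^^^^^^^^^^
AttributeError: 'float' object has no attribute 'round'
```

```bash
sed -i "s/(s\['grip_width'\]\*87).round(1)/round(s['grip_width']*87,1)/" h.py
python3 - <<'E'
from h import *
s=st()
c=ctrl.calibration('wrist'); M=cv2.Rodrigues(c['rvec'])[0]; o=-M.T@c['tvec']; r=R.from_rotvec(s['tool_rot'])
print('cam in tool',r.inv().apply(o-s['position']), 'dirs',r.inv().apply(M).round(3))
plan(np.array([.50,-.20,.30]),r,9)
plan(np.array([.5,.32,.30]),r,11,(np.array([.50,-.20,.30]),r))
E
```

```text
t 0.1 p [ 0.2676 -0.5918  0.1968] xhead 24.34 z [-0.001  0.002 -1.   ] F [-0.47  0.58  0.27] w 87.1 q [ 1.16  0.32 -0.07  1.45  0.02  1.37 -0.06]
cam in tool [ 0.07342182 -0.00053007 -0.18685921] dirs [[ 0.001  1.     0.001]
 [-0.964  0.001 -0.268]
 [-0.268 -0.001  0.964]]
ang [0. 0. 0.] deg/row 0.0 mm/row 51.9
[0.0415, -0.029, -0.0114]
[0.0415, -0.029, -0.0114]
[0.0415, -0.029, -0.0114]
[0.0415, -0.029, -0.0114]
[0.0415, -0.029, -0.0114]
[0.0415, -0.029, -0.0114]
[0.0415, -0.029, -0.0114]
[0.0415, -0.029, -0.0114]
[0.0415, -0.029, -0.0114]
ang [0. 0. 0.] deg/row 0.0 mm/row 47.3
[0.0195, -0.0431, 0.0001]
[0.0195, -0.0431, 0.0001]
[0.0195, -0.0431, 0.0001]
[0.0195, -0.0431, 0.0001]
[0.0195, -0.0431, 0.0001]
[0.0195, -0.0431, 0.0001]
[0.0195, -0.0431, 0.0001]
[0.0195, -0.0431, 0.0001]
[0.0195, -0.0431, 0.0001]
[0.0195, -0.0431, 0.0001]
[0.0195, -0.0431, 0.0001]
```

servo_tool(series=[{"travel": [0.04, -0.028, -0.011]}, {"travel": [0.04, -0.028, -0.011]}, {"travel": [0.04, -0.028, -0.011]}, {"travel": [0.04, -0.028, -0.011]}, {"travel": [0.04, -0.028, -0.011]}])

```text
$.series[0]: bad value
```

servo_tool(series=[{"travel": [0.04, -0.028, -0.011]}, {"travel": [0.04, -0.028, -0.011]}, {"travel": [0.04, -0.028, -0.011]}, {"travel": [0.04, -0.028, -0.011]}, {"travel": [0.01, -0.006, -0.006]}])

```text
$.series[0]: bad value
```

Run:
```python
from h import *
import pickle
s=st(); c=ctrl.calibration('wrist'); im=ctrl.get_image('wrist')[:,:,::-1]; cv2.imwrite('pics/w1.png',im); pickle.dump(c,open('w1.pkl','wb')); st()
```

```text
t 0.1 p [ 0.2676 -0.5918  0.1968] xhead 24.34 z [-0.001  0.002 -1.   ] F [-0.47  0.58  0.27] w 87.1 q [ 1.16  0.32 -0.07  1.45  0.02  1.37 -0.06]
t 0.15 p [ 0.2677 -0.5918  0.1969] xhead 24.34 z [-0.001  0.001 -1.   ] F [ 0.19  0.18 -0.3 ] w 86.9 q [ 1.16  0.32 -0.07  1.45  0.02  1.37 -0.06]
```

View pics/w1.png

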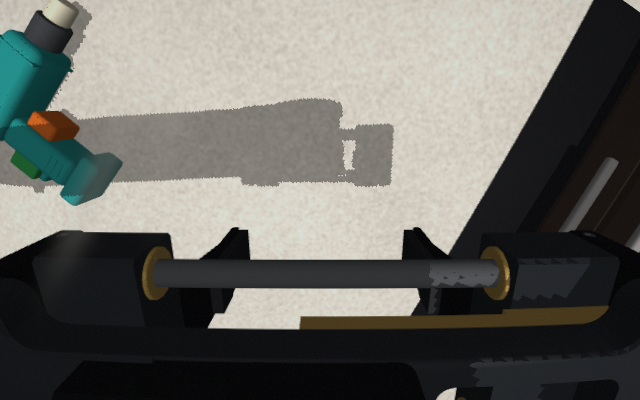

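The fingers are visible at rows 230-310, and the teal look-alike is at the left. Each row needs both fields.

servo_tool(series=[{"travel": [0.04, -0.028, -0.011], "angular": [0, 0, 0]}, {"travel": [0.04, -0.028, -0.011], "angular": [0, 0, 0]}, {"travel": [0.04, -0.028, -0.011], "angular": [0, 0, 0]}, {"travel": [0.04, -0.028, -0.011], "angular": [0, 0, 0]}, {"travel": [0.04, -0.028, -0.011], "angular": [0, 0, 0]}])

```text
time: 0.65
position: [0.3929, -0.3805, 0.2529]
tool_rot: [3.071, 0.662, -0.0]
ft_force: [1.3, -0.5, -0.7]
grip_width: 1.001
```

servo_tool(series=[{"travel": [0.04, -0.028, -0.011], "angular": [0, 0, 0]}, {"travel": [0.04, -0.028, -0.011], "angular": [0, 0, 0]}, {"travel": [0.04, -0.028, -0.011], "angular": [0, 0, 0]}, {"travel": [0.04, -0.028, -0.011], "angular": [0, 0, 0]}, {"travel": [0, 0, 0], "angular": [0, 0, 0]}])

```text
time: 1.15
position: [0.4963, -0.2059, 0.2985]
tool_rot: [-3.065, -0.683, -0.008]
ft_force: [0.8, 0.3, 0.8]
grip_width: 1.005
```

```bash
cat >> h.py <<'E'
import pickle
def snap(n):
    s=st(); c=ctrl.calibration('wrist'); im=ctrl.get_image('wrist')[:,:,::-1]; cv2.imwrite(f'pics/{n}.png',im); pickle.dump((c,s),open(n+'.pkl','wb'))
E
python3 - <<'E'
from h import *
snap('w2')
E
```

```text
t 1.15 p [ 0.4963 -0.2059  0.2985] xhead 25.12 z [ 0.005  0.002 -1.   ] F [0.82 0.33 0.84] w 87.4 q [ 0.72  0.07 -0.39  1.56  0.02  1.52 -0.81]
```

View pics/w2.png

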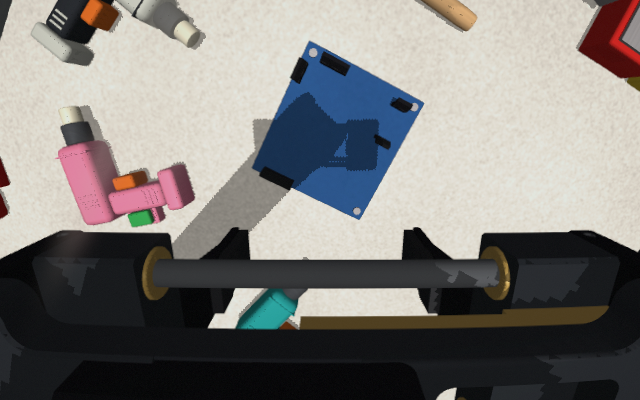

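The whole rest is in view, with plate corners at about (311,41), (423,103), (360,218) and (252,167). The four upright wall groups are visible.

Run:
```python
from h import *
c,s=pickle.load(open('w2.pkl','rb')); im=cv2.imread('pics/w2.png')
cor=np.array([(311,41),(423,103),(360,218),(252,167)],float)
g=cv2.cvtColor(im,cv2.COLOR_BGR2GRAY)
hsv=cv2.cvtColor(im,cv2.COLOR_BGR2HSV)
b=((hsv[...,0]>95)&(hsv[...,0]<125)&(hsv[...,1]>100)&(hsv[...,2]>50)).astype(np.uint8)
dk=(hsv[...,2]<50).astype(np.uint8)
roi=np.zeros_like(b); cv2.fillPoly(roi,[np.int32([(305,30),(440,100),(362,228),(240,170)])],1)
m=cv2.morphologyEx((b|dk)&roi,cv2.MORPH_OPEN,np.ones((3,3)))
r=cv2.minAreaRect(max(cv2.findContours(m,0,1)[0],key=cv2.contourArea)); print(cv2.boxPoints(r))
P=plane(c,cor,.012); print(P.round(4),np.linalg.norm(P-np.roll(P,-1,0),axis=1).round(4),P.mean(0))
cv2.imwrite('pics/c3.png',cv2.resize(im[30:230,240:440],None,fx=3,fy=3,interpolation=cv2.INTER_CUBIC))
```

```text
[[240.43674  164.71527 ]
 [308.93716   39.892326]
 [423.7128   102.87897 ]
 [355.21237  227.7019  ]]
[[ 0.6427 -0.1133  0.012 ]
 [ 0.6365 -0.2974  0.012 ]
 [ 0.4376 -0.2936  0.012 ]
 [ 0.4407 -0.1053  0.012 ]] [0.1842 0.199  0.1883 0.2021] [ 0.53938072 -0.2023887   0.012     ]
```

View pics/c3.png

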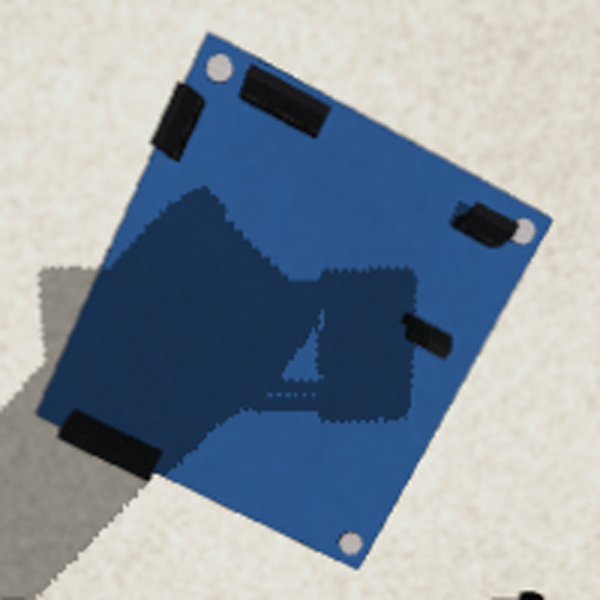

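Run:
```python
from h import *
c,s=pickle.load(open('w2.pkl','rb'))
f=lambda L,z:plane(c,[(240+(x+.5)/3-.5,30+(y+.5)/3-.5) for x,y in L],z)
cor=f([(207,33),(552,218),(358,568),(38,412)],.012)
th=np.radians(-91.6); o=np.array([.58,-.2])
X=np.array([np.cos(th),np.sin(th)]);Y=np.array([-X[1],X[0]])
def show(n,L,z=.012):
    P=f(L,z)[:,:2]; print(n,[(round(float((p-o)@X)*1e3,1),round(float((p-o)@Y)*1e3,1)) for p in P], 'lit' if 0 else '')
show('corners',[(207,33),(552,218),(358,568),(38,412)])
show('left inner base (y29,x-70..-30)',[(240,96),(317,138)])
show('left outer top',[(253,65),(330,107)],.047)
show('behind inner base (x-84,y20..-10)',[(205,92),(180,160)])
show('behind outer top',[(180,82),(152,150)],.047)
show('foot base (y-142)',[(75,410),(162,450)])
show('foot outer top',[(58,435),(153,480)],.039)
show('chuckL base',[(452,222),(490,246)]); show('chuckL top',[(480,203),(517,225)],.047)
show('chuckR',[(404,312),(452,340)],.012);show('chuckR',[(404,322),(450,357)],.047)
```

```text
corners [(-91.6, 59.2), (96.2, 60.5), (96.9, -142.0), (-90.3, -141.6)] 
left inner base (y29,x-70..-30) [(-65.2, 41.1), (-23.8, 40.7)] 
left outer top [(-62.9, 50.7), (-24.8, 50.5)] 
behind inner base (x-84,y20..-10) [(-80.9, 35.2), (-78.1, 2.1)] 
behind outer top [(-88.4, 30.0), (-87.2, -1.2)] 
foot base (y-142) [(-73.6, -132.1), (-24.6, -130.9)] 
foot outer top [(-73.3, -140.7), (-22.1, -140.2)] 
chuckL base [(53.2, 36.2), (75.6, 34.9)] 
chuckL top [(54.7, 45.2), (74.5, 44.6)] 
chuckR [(53.3, -12.6), (81.6, -13.8)] 
chuckR [(49.7, -17.1), (76.9, -21.5)]
```

Seat measured at about (0.591,-0.205), heading about -91.5°. All the walls agree within 2-3 mm. Next I'll go over the drill and then to the knob.

Run:
```python
from h import *
s=st(); r=down(np.radians(25))
plan(np.array([.52,.09,.30]),r,6)
plan(np.array([.53,.33,.27]),r,5,(np.array([.52,.09,.30]),r))
```

```text
t 1.2 p [ 0.494  -0.2103  0.2975] xhead 24.82 z [ 0.002  0.    -1.   ] F [-0.61 -1.04  0.2 ] w 86.9 q [ 0.72  0.07 -0.39  1.56  0.02  1.52 -0.8 ]
ang [ 0.0001 -0.0003 -0.0005] deg/row 0.04 mm/row 50.2
[0.0249, -0.0436, -0.0004]
[0.025, -0.0436, -0.0004]
[0.025, -0.0436, -0.0004]
[0.025, -0.0436, -0.0004]
[0.025, -0.0436, -0.0004]
[0.0251, -0.0435, -0.0004]
ang [0. 0. 0.] deg/row 0.0 mm/row 48.4
[0.0221, -0.0427, 0.006]
[0.0221, -0.0427, 0.006]
[0.0221, -0.0427, 0.006]
[0.0221, -0.0427, 0.006]
[0.0221, -0.0427, 0.006]
```

servo_tool(series=[{"travel": [0.024, -0.043, 0], "angular": [0, 0, 0]}, {"travel": [0.024, -0.043, 0], "angular": [0, 0, 0]}, {"travel": [0.024, -0.043, 0], "angular": [0, 0, 0]}, {"travel": [0.024, -0.043, 0], "angular": [0, 0, 0]}, {"travel": [0.024, -0.043, 0], "angular": [0, 0, 0]}])

```text
time: 1.7
position: [0.5122, 0.0308, 0.2963]
tool_rot: [3.071, 0.658, -0.001]
ft_force: [1.3, -0.7, 0.3]
grip_width: 0.999
```

servo_tool(series=[{"travel": [0.024, -0.043, 0], "angular": [0, 0, 0]}, {"travel": [0, 0, 0], "angular": [0, 0, 0]}])

```text
time: 1.9
position: [0.5156, 0.0874, 0.2966]
tool_rot: [-3.064, -0.679, -0.001]
ft_force: [0.5, 0.3, 0.3]
grip_width: 1.002
```

Run:
```python
from h import *
snap('w3')
```

```text
t 1.9 p [0.5156 0.0874 0.2966] xhead 24.98 z [-0.     0.003 -1.   ] F [0.48 0.28 0.28] w 87.2 q [ 0.43  0.05 -0.67  1.58  0.03  1.52 -1.37]
```

View pics/w3.png

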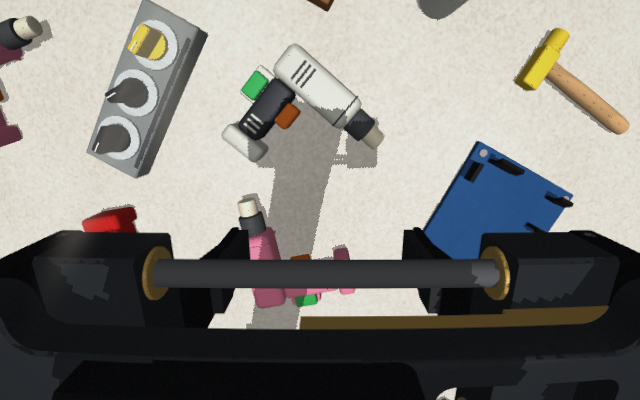

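servo_tool(series=[{"travel": [0.022, -0.043, 0.006], "angular": [0, 0, 0]}, {"travel": [0.022, -0.043, 0.006], "angular": [0, 0, 0]}, {"travel": [0.022, -0.043, 0.006], "angular": [0, 0, 0]}, {"travel": [0.022, -0.043, 0.006], "angular": [0, 0, 0]}, {"travel": [0.022, -0.043, 0.006], "angular": [0, 0, 0]}])

```text
time: 2.45
position: [0.5301, 0.3192, 0.2656]
tool_rot: [3.07, 0.654, -0.0]
ft_force: [0.8, -0.8, 1.5]
grip_width: 1.002
```

servo_tool(series=[{"travel": [0, 0, 0], "angular": [0, 0, 0]}], claw=0.036)

```text
time: 2.55
position: [0.5257, 0.3262, 0.2639]
tool_rot: [-3.065, -0.674, 0.007]
ft_force: [-0.8, 0.6, -0.1]
grip_width: 0.965
```

Run:
```python
from h import *
snap('w4')
```

```text
t 2.55 p [0.5257 0.3262 0.2639] xhead 24.8 z [-0.005  0.003 -1.   ] F [-0.84  0.62 -0.13] w 83.9 q [ 0.04  0.33 -0.82  1.4   0.24  1.51 -1.9 ]
```

View pics/w4.png

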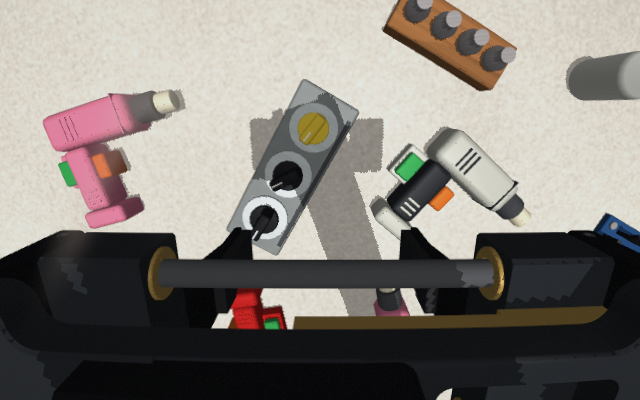

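Both views show the yellow knob as the end one of the row: (150,42) in w3 and (313,127) in w4. I'll enlarge them to read the bar direction.

Run:
```python
import cv2,numpy as np
a=cv2.imread('pics/w4.png')[70:190,250:350]; b=cv2.imread('pics/w3.png')[0:120,80:220]
A=cv2.resize(a,(400,480),interpolation=cv2.INTER_CUBIC);B=cv2.resize(b,(400,343),interpolation=cv2.INTER_CUBIC)
o=np.zeros((480,800,3),np.uint8);o[:480,:400]=A;o[:343,400:]=B
o=np.clip(o*1.5,0,255).astype(np.uint8)
cv2.imwrite('pics/c4.png',o)
```

```text
(no output)
```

View pics/c4.png

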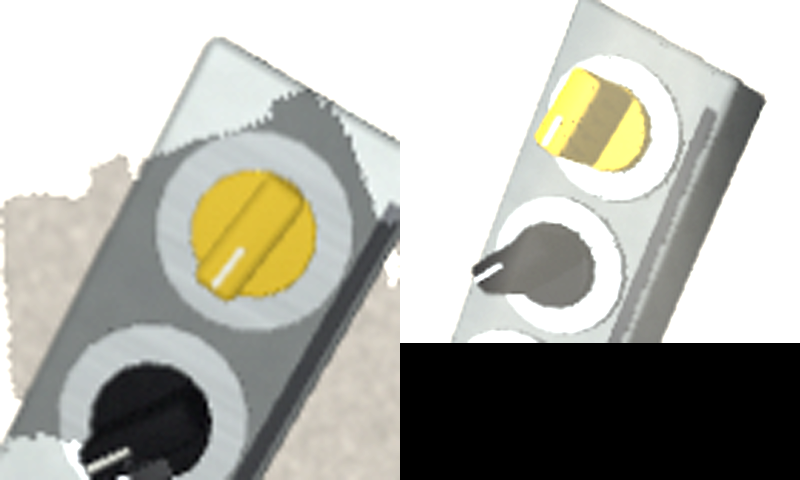

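Run:
```python
from h import *
c,s=pickle.load(open('w4.pkl','rb'))
f=lambda L,z:plane(c,[(250+x/4-.4,70+y/4-.4) for x,y in L],z)
P=f([(265,179),(303,197),(235,301),(197,277)],.084)[:,:2]*1e3
print(P.round(1),np.linalg.norm(P-np.roll(P,-1,0),axis=1),P.mean(0))
d=(P[2]+P[3]-P[0]-P[1])/2; print('pointer dir',d,np.degrees(np.arctan2(d[1],d[0])))
print('from disc',f([(256,231)],.054),'knob disc yellow',f([(253,234)],.07))
c,s=pickle.load(open('w3.pkl','rb'))
g=lambda L,z:plane(c,[(80+x/2.857-.3,0+y/2.857-.3) for x,y in L],z)
print('w3 top corners',g([(181,68),(207,80),(162,156),(135,138)],.084).round(4), 'disc',g([(217,127)],.04))
```

```text
[[583.7 367.2]
 [583.7 355.2]
 [548.4 360.8]
 [550.1 373.7]] [11.96888375 35.74980809 13.01227555 34.23092509] [566.44854319 364.23639439]
pointer dir [-34.45704004   6.05559404] 170.03243707356305
from disc [[0.56732713 0.36404729 0.054     ]] knob disc yellow [[0.56718757 0.36421501 0.07      ]]
w3 top corners [[0.5846 0.3628 0.084 ]
 [0.5845 0.3508 0.084 ]
 [0.5478 0.3596 0.084 ]
 [0.5501 0.373  0.084 ]] disc [[0.5670823  0.36534968 0.04      ]]
```

Both wrist views agree: the axis is at (0.5667,0.3635) and the bar pointer is at heading 170°. I'll turn the tool counter-clockwise to 170° so that the last joint has room for the clockwise turn.

servo_tool(series=[{"travel": [0, 0, 0], "angular": [0, 0, -0.149]}, {"travel": [0, 0, 0], "angular": [0, 0, -0.149]}, {"travel": [0, 0, 0], "angular": [0, 0, -0.149]}, {"travel": [0, 0, 0], "angular": [0, 0, -0.149]}, {"travel": [0, 0, 0], "angular": [0, 0, -0.149]}])

```text
time: 3.1
position: [0.5304, 0.3166, 0.2661]
tool_rot: [2.616, 1.734, -0.002]
ft_force: [-0.5, -0.7, 0.4]
grip_width: 0.498
```

servo_tool(series=[{"travel": [0, 0, 0], "angular": [0, 0, -0.149]}, {"travel": [0, 0, 0], "angular": [0, 0, -0.149]}, {"travel": [0, 0, 0], "angular": [0, 0, -0.149]}, {"travel": [0, 0, 0], "angular": [0, 0, -0.149]}, {"travel": [0, 0, 0], "angular": [0, 0, -0.149]}])

```text
time: 3.6
position: [0.5303, 0.3167, 0.266]
tool_rot: [1.806, 2.568, -0.004]
ft_force: [0.6, -0.1, -0.1]
grip_width: 0.412
```

servo_tool(series=[{"travel": [0, 0, 0], "angular": [0, 0, -0.149]}, {"travel": [0, 0, 0], "angular": [0, 0, -0.149]}, {"travel": [0, 0, 0], "angular": [0, 0, -0.149]}, {"travel": [0, 0, 0], "angular": [0, 0, -0.149]}, {"travel": [0, 0, 0], "angular": [0, 0, -0.149]}])

```text
time: 4.1
position: [0.5304, 0.3167, 0.2659]
tool_rot: [0.748, 3.05, -0.005]
ft_force: [0.7, -0.1, 0.0]
grip_width: 0.411
```

servo_tool(series=[{"travel": [0, 0, 0], "angular": [0, 0, -0.149]}, {"travel": [0, 0, 0], "angular": [0, 0, -0.149]}, {"travel": [0, 0, 0], "angular": [0, 0, 0]}])

```text
time: 4.4
position: [0.5302, 0.3172, 0.2656]
tool_rot: [-0.295, -3.128, 0.004]
ft_force: [-0.1, -0.0, 0.1]
grip_width: 0.414
```

Run:
```python
from h import *
st(); plan(np.array([.5667,.3635,.13]),down(np.radians(170)),4)
```

```text
t 4.4 p [0.5302 0.3172 0.2656] xhead 169.21 z [-0.    -0.003 -1.   ] F [-0.07 -0.05  0.13] w 36.0 q [ 0.31  0.51 -1.28  1.4   0.49  1.59  0.46]
ang [-0.0007  0.0001 -0.0034] deg/row 0.2 mm/row 37.0
[-0.0068, 0.0132, 0.0339]
[-0.0068, 0.0131, 0.0339]
[-0.0069, 0.0131, 0.0339]
[-0.0069, 0.013, 0.0339]
```

servo_tool(series=[{"travel": [-0.007, 0.013, 0.034], "angular": [0, 0, 0]}, {"travel": [-0.007, 0.013, 0.034], "angular": [0, 0, 0]}, {"travel": [-0.007, 0.013, 0.034], "angular": [0, 0, 0]}, {"travel": [-0.007, 0.013, 0.034], "angular": [0, 0, 0]}, {"travel": [0, 0, 0], "angular": [0, 0, 0]}])

```text
time: 4.9
position: [0.565, 0.3632, 0.1247]
tool_rot: [-0.296, -3.122, 0.011]
ft_force: [-0.3, -0.5, -0.4]
grip_width: 0.414
```

Run:
```python
from h import *
snap('w5'); plan(np.array([.5667,.3635,.07]),down(np.radians(170)),3)
```

```text
t 4.9 p [0.565  0.3632 0.1247] xhead 169.17 z [-0.006 -0.006 -1.   ] F [-0.31 -0.47 -0.36] w 36.0 q [ 0.14  0.69 -1.14  1.45  0.63  1.41  0.37]
ang [-0.0015 -0.001  -0.0045] deg/row 0.28 mm/row 19.3
[-0.0006, -0.0, 0.0193]
[-0.0005, -0.0001, 0.0193]
[-0.0005, -0.0001, 0.0193]
```

View pics/w5.png

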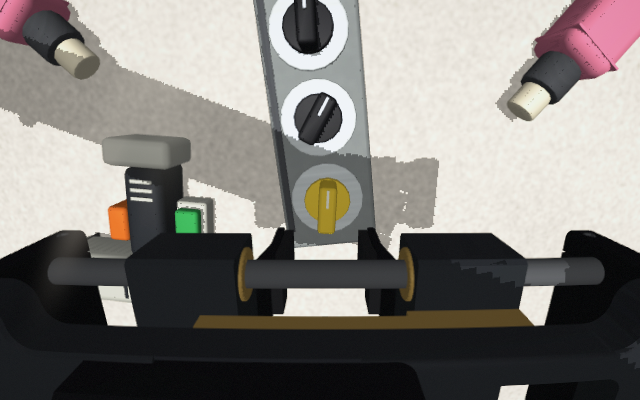

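The yellow bar at (327,205) is upright and centred between the fingers. Descending.

servo_tool(series=[{"travel": [0, 0, 0.018], "angular": [0, 0, 0]}, {"travel": [0, 0, 0.018], "angular": [0, 0, 0]}, {"travel": [0, 0, 0.016], "angular": [0, 0, 0]}, {"travel": [0, 0, 0], "angular": [0, 0, 0]}])

```text
time: 5.35
position: [0.5643, 0.365, 0.0758]
tool_rot: [-0.289, -3.126, 0.005]
ft_force: [0.1, -0.1, 0.8]
grip_width: 0.413
```

servo_tool(series=[{"travel": [0, 0, 0], "angular": [0, 0, 0]}, {"travel": [0, 0, 0], "angular": [0, 0, 0]}, {"travel": [0, 0, 0], "angular": [0, 0, 0]}, {"travel": [0, 0, 0], "angular": [0, 0, 0]}], claw=0.0, squeeze=12)

```text
time: 5.75
position: [0.5656, 0.3673, 0.0793]
tool_rot: [0.288, 3.128, 0.001]
ft_force: [0.6, 0.2, -0.7]
grip_width: 0.136
```

Run:
```python
from h import *
st()
```

```text
t 5.75 p [0.5656 0.3673 0.0793] xhead 169.47 z [ 0.001  0.001 -1.   ] F [ 0.64  0.17 -0.65] w 11.9 q [ 0.13  0.73 -1.12  1.5   0.66  1.33  0.35]
```

servo_tool(series=[{"travel": [0, 0, 0], "angular": [0, 0, 0]}, {"travel": [0, 0, 0], "angular": [0, 0, 0]}])

```text
time: 5.95
position: [0.5654, 0.3671, 0.0788]
tool_rot: [0.288, 3.128, 0.0]
ft_force: [-0.5, 0.5, 0.2]
grip_width: 0.018
```

Run:
```python
from h import *
snap('w6')
```

```text
t 5.95 p [0.5654 0.3671 0.0788] xhead 169.47 z [ 0.  0. -1.] F [-0.48  0.45  0.23] w 1.5 q [ 0.13  0.73 -1.12  1.5   0.66  1.33  0.35]
```

View pics/w6.png

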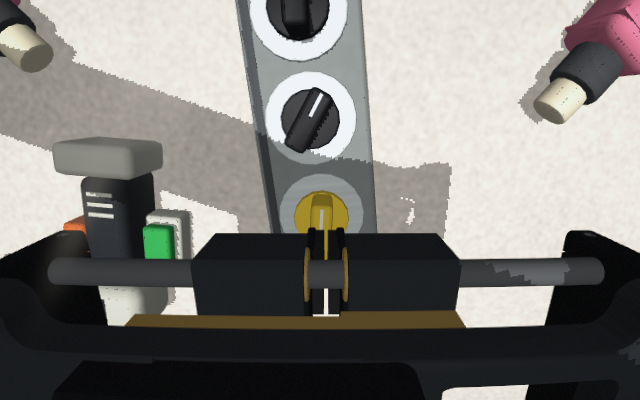

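The fingers closed to 1.5 mm without gripping the bar, so my height or position for it doesn't hold. I'll triangulate the bar from several views before moving again.

Run:
```python
from h import *
import cv2
out=np.zeros((480,800,3),np.uint8)
a=cv2.imread('pics/w5.png')[150:260,270:380]; b=cv2.imread('pics/w6.png')[160:270,260:380]
out[:400,:400]=cv2.resize(a,(400,400),interpolation=cv2.INTER_CUBIC); out[:367,400:]=cv2.resize(b,(400,367),interpolation=cv2.INTER_CUBIC)
cv2.imwrite('pics/c5.png',np.clip(out*1.5,0,255).astype(np.uint8))
for n in('w5','w6'):
    c,s=pickle.load(open(n+'.pkl','rb')); r=R.from_rotvec(s['tool_rot'])
    print(n,'tip,tcp,grasp',[proj(c,s['position']+r.apply([0,0,d])).round(1).tolist() for d in(.011,0,-.008)],'bar top ctr/ends',proj(c,[[.5667,.3635,.084],[.549,.3665,.084],[.584,.3605,.084]]).round(1).tolist())
```

```text
w5 tip,tcp,grasp [[[324.3, 223.8]], [[324.2, 229.8]], [[324.2, 234.5]]] bar top ctr/ends [[325.6, 212.7], [325.2, 190.0], [326.0, 234.0]]
w6 tip,tcp,grasp [[[324.2, 223.8]], [[324.2, 229.8]], [[324.1, 234.5]]] bar top ctr/ends [[319.0, 235.7], [318.4, 208.4], [319.4, 261.1]]
```

View pics/c5.png

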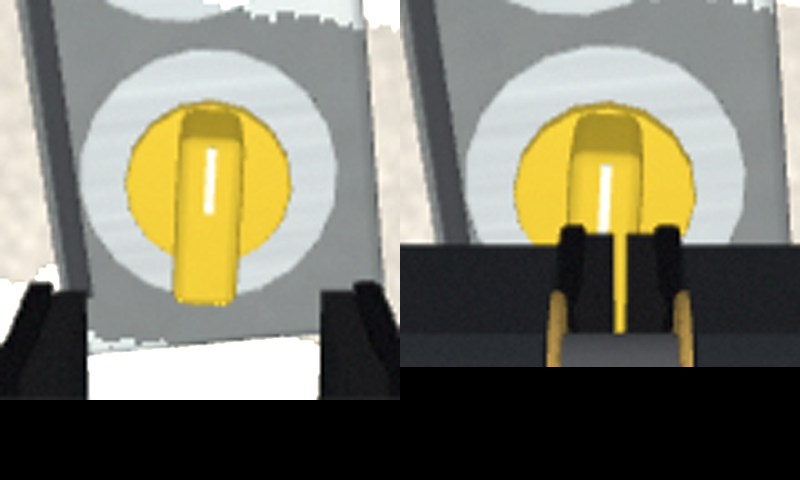

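The bar itself sits where I predicted, with its top at 0.084. The finger inner faces look only 0.175 m from the camera, though, which puts the visible tips about 24 mm behind the TCP instead of 11 mm ahead of it. That matches closing above the bar without touching. I'll check against the fixed cameras.

Run:
```python
from h import *
s=st(); p=s['position']; r=R.from_rotvec(s['tool_rot'])
for n in('scene','top'):
    im=ctrl.get_image(n)[:,:,::-1]; c=ctrl.calibration(n); cv2.imwrite(f'pics/{n}1.png',im)
    q=proj(c,[p+r.apply([0,0,d]) for d in(.011,-.024,-.059)]); print(n,q.round(1).tolist())
    k=proj(c,[[.5667,.3635,.084]])[0]; x,y=int(k[0]),int(k[1])
    a=im[max(0,y-55):y+35,max(0,x-60):x+60]; a=cv2.resize(a,None,fx=6,fy=6,interpolation=cv2.INTER_CUBIC)
    for qq in q: cv2.circle(a,tuple(int(v) for v in (qq-[max(0,x-60),max(0,y-55)]+.5)*6),3,(0,0,255),-1)
    cv2.imwrite(f'pics/c6{n}.png',np.clip(a*1.5,0,255).astype(np.uint8)[:600,:800])
```

```text
t 6.0 p [0.5653 0.367  0.0787] xhead 169.47 z [ 0. -0. -1.] F [-0.12 -0.29  0.07] w 1.1 q [ 0.13  0.73 -1.12  1.5   0.66  1.33  0.35]
scene [[315.3, 232.6], [315.4, 224.8], [315.5, 216.7]]
top [[252.5, 174.5], [250.5, 172.6], [248.3, 170.6]]
```

View pics/c6scene.png

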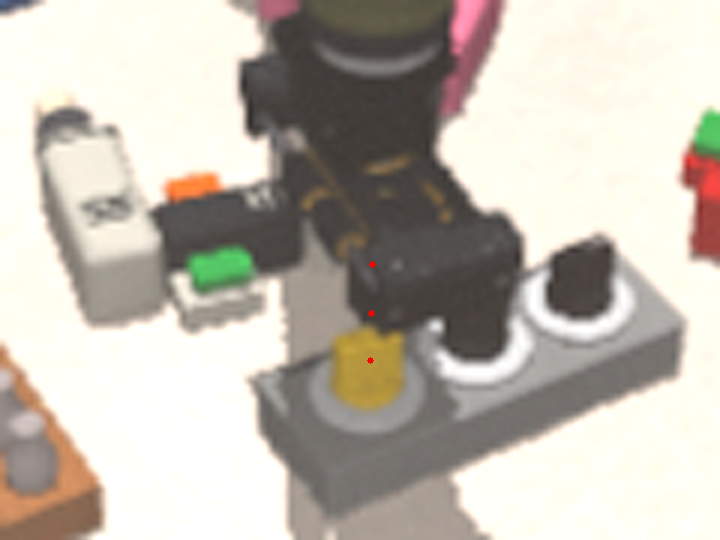

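The scene view agrees. The closed fingers end just above the yellow knob, at about row 224, matching a tip about 24 mm behind the reported TCP. So I'll go by the measured tip. Next I'll open, centre (3 mm off) and descend in stages while checking.

servo_tool(series=[{"travel": [-0.001, -0.003, -0.005], "angular": [0, 0, 0]}, {"travel": [0, 0, 0], "angular": [0, 0, 0]}, {"travel": [0, 0, 0], "angular": [0, 0, 0]}, {"travel": [0, 0, 0], "angular": [0, 0, 0]}], claw=0.036)

```text
time: 6.5
position: [0.5658, 0.3638, 0.0836]
tool_rot: [0.288, 3.128, -0.0]
ft_force: [0.5, -1.1, -0.6]
grip_width: 0.28
```

servo_tool(series=[{"travel": [0, 0, 0.012], "angular": [0, 0, 0]}, {"travel": [0, 0, 0.012], "angular": [0, 0, 0]}, {"travel": [0, 0, 0.012], "angular": [0, 0, 0]}, {"travel": [0, 0, 0], "angular": [0, 0, 0]}])

```text
time: 6.9
position: [0.5644, 0.3625, 0.0445]
tool_rot: [-0.288, -3.125, 0.005]
ft_force: [-1.1, 0.6, -0.7]
grip_width: 0.413
```

Run:
```python
from h import *
snap('w7')
```

```text
t 6.9 p [0.5644 0.3625 0.0445] xhead 169.48 z [-0.004 -0.003 -1.   ] F [-1.06  0.59 -0.69] w 35.9 q [ 0.13  0.75 -1.09  1.53  0.69  1.29  0.34]
```

View pics/w7.png

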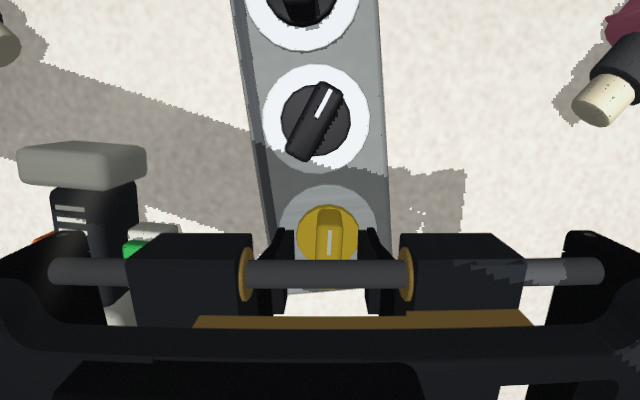

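The bar at (328,240) is now between the fingers at columns 287 and 367, with no contact. I'll lower 8 mm more and close.

servo_tool(series=[{"travel": [0, 0, 0.008], "angular": [0, 0, 0]}, {"travel": [0, 0, 0], "angular": [0, 0, 0]}])

```text
time: 7.15
position: [0.5654, 0.3636, 0.0387]
tool_rot: [-0.288, -3.128, 0.001]
ft_force: [-0.2, -0.8, -0.8]
grip_width: 0.411
```

servo_tool(series=[{"travel": [0, 0, 0], "angular": [0, 0, 0]}, {"travel": [0, 0, 0], "angular": [0, 0, 0]}, {"travel": [0, 0, 0], "angular": [0, 0, 0]}, {"travel": [0, 0, 0], "angular": [0, 0, 0]}, {"travel": [0, 0, 0], "angular": [0, 0, 0]}], claw=0.0, squeeze=12)

```text
time: 7.65
position: [0.5659, 0.3636, 0.0399]
tool_rot: [0.289, 3.128, -0.001]
ft_force: [-0.2, -0.8, 0.9]
grip_width: 0.159
```

Run:
```python
from h import *
snap('w8')
```

```text
t 7.65 p [0.5659 0.3636 0.0399] xhead 169.46 z [ 0. -0. -1.] F [-0.18 -0.8   0.92] w 13.8 q [ 0.13  0.76 -1.09  1.53  0.69  1.28  0.33]
```

View pics/w8.png

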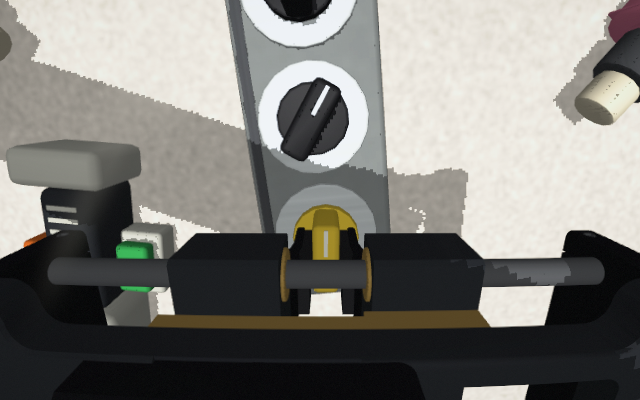

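Gripped at 13.8 mm, the thickness of the bar. Turning clockwise 1.4 rad.

servo_tool(series=[{"travel": [0, 0, 0], "angular": [0, 0, 0.14]}, {"travel": [0, 0, 0], "angular": [0, 0, 0.14]}, {"travel": [0, 0, 0], "angular": [0, 0, 0.14]}, {"travel": [0, 0, 0], "angular": [0, 0, 0.14]}, {"travel": [0, 0, 0], "angular": [0, 0, 0.14]}])

```text
time: 8.2
position: [0.5661, 0.3638, 0.0399]
tool_rot: [1.351, 2.835, 0.001]
ft_force: [0.4, -1.1, 0.6]
grip_width: 0.158
```

servo_tool(series=[{"travel": [0, 0, 0], "angular": [0, 0, 0.14]}, {"travel": [0, 0, 0], "angular": [0, 0, 0.14]}, {"travel": [0, 0, 0], "angular": [0, 0, 0.14]}, {"travel": [0, 0, 0], "angular": [0, 0, 0.14]}, {"travel": [0, 0, 0], "angular": [0, 0, 0.12]}])

```text
time: 8.7
position: [0.5663, 0.3644, 0.0399]
tool_rot: [2.218, 2.224, 0.003]
ft_force: [0.5, 1.0, -0.1]
grip_width: 0.175
```

servo_tool(series=[{"travel": [0, 0, 0], "angular": [0, 0, 0.02]}, {"travel": [0, 0, 0], "angular": [0, 0, 0]}])

```text
time: 8.9
position: [0.5662, 0.3645, 0.0399]
tool_rot: [2.232, 2.21, 0.003]
ft_force: [2.1, 1.3, -1.1]
grip_width: 0.172
```

Run:
```python
from h import *
s=ctrl.get_state();print(s['torque'])
snap('w9')
```

```text
[ 0.2741968  -0.53332517  0.34147677]
t 8.9 p [0.5662 0.3645 0.0399] xhead 89.43 z [ 0.001  0.001 -1.   ] F [ 2.14  1.34 -1.06] w 15.0 q [-0.02  0.63 -0.83  1.54  0.49  1.19 -0.94]
```

View pics/w9.png

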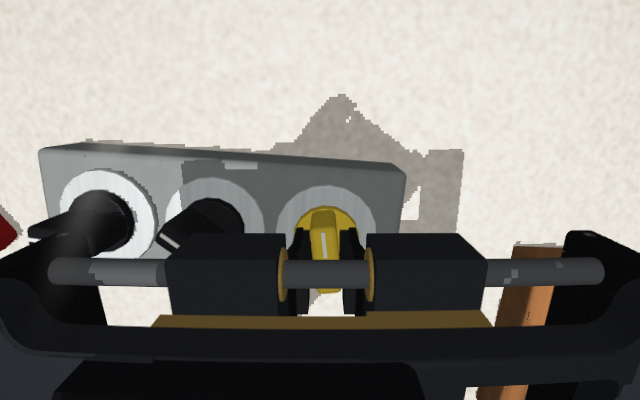

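The grip opened slightly to 15 mm, there is 0.34 N·m of torque, and the bar is about 4° off the tool. The knob is therefore on its stop after about 80° of turn. I'll release and rise.

servo_tool(series=[{"travel": [0, 0, 0], "angular": [0, 0, -0.02]}, {"travel": [0, 0, 0], "angular": [0, 0, 0]}, {"travel": [0, 0, 0], "angular": [0, 0, 0]}, {"travel": [0, 0, 0], "angular": [0, 0, 0]}], claw=0.034)

```text
time: 9.35
position: [0.5655, 0.3635, 0.0393]
tool_rot: [-2.214, -2.229, 0.002]
ft_force: [0.1, 0.1, 0.7]
grip_width: 0.376
```

servo_tool(series=[{"travel": [0, 0, -0.02], "angular": [0, 0, 0]}, {"travel": [0, 0, -0.045], "angular": [0, 0, 0]}, {"travel": [0, 0, -0.045], "angular": [0, 0, 0]}, {"travel": [0, 0, -0.045], "angular": [0, 0, 0]}, {"travel": [0, 0, -0.02], "angular": [0, 0, 0]}])

```text
time: 9.85
position: [0.5666, 0.3654, 0.2198]
tool_rot: [2.213, 2.229, 0.009]
ft_force: [-0.1, 0.6, 0.5]
grip_width: 0.39
```

Run:
```python
from h import *
snap('w10'); plan(np.array([.585,.11,.20]),down(np.radians(73)),6)
```

```text
t 9.85 p [0.5666 0.3654 0.2198] xhead 90.41 z [ 0.005  0.003 -1.   ] F [-0.07  0.62  0.5 ] w 33.9 q [ 0.01  0.5  -0.9   1.33  0.39  1.48 -0.86]
ang [ 0.0011 -0.001   0.0506] deg/row 2.9 mm/row 42.9
[-0.0427, 0.0026, 0.0034]
[-0.0425, 0.0048, 0.0035]
[-0.0422, 0.0069, 0.0035]
[-0.0418, 0.0091, 0.0036]
[-0.0413, 0.0112, 0.0036]
[-0.0407, 0.0132, 0.0036]
```

View pics/w10.png

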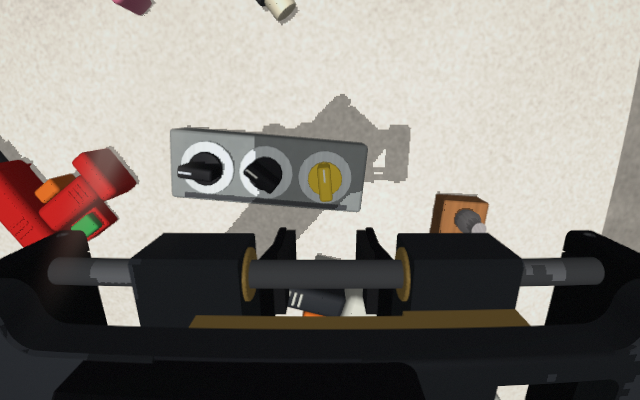

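The yellow bar at (325,180) now points along the tool, about 80° from its start. The black knobs are unturned. Moving on to the drill.

servo_tool(series=[{"travel": [-0.043, 0.003, 0], "angular": [0, 0, 0.05]}, {"travel": [-0.043, 0.005, 0], "angular": [0, 0, 0.05]}, {"travel": [-0.042, 0.007, 0], "angular": [0, 0, 0.05]}, {"travel": [-0.042, 0.009, 0], "angular": [0, 0, 0.05]}, {"travel": [-0.041, 0.011, 0], "angular": [0, 0, 0.05]}])

```text
time: 10.4
position: [0.5807, 0.1481, 0.2143]
tool_rot: [2.476, 1.933, -0.001]
ft_force: [0.7, -0.1, -0.9]
grip_width: 0.396
```

servo_tool(series=[{"travel": [-0.041, 0.013, 0], "angular": [0, 0, 0.05]}, {"travel": [0, 0, 0], "angular": [0, 0, 0]}, {"travel": [0, 0, 0], "angular": [0, 0, 0]}], claw=0.082)

```text
time: 10.7
position: [0.5838, 0.1055, 0.2143]
tool_rot: [-2.525, -1.869, 0.001]
ft_force: [0.3, 1.0, -1.0]
grip_width: 0.582
```

Run:
```python
from h import *
snap('w11')
```

```text
t 10.7 p [0.5838 0.1055 0.2143] xhead 73.04 z [-0.001 -0.    -1.   ] F [ 0.3   1.03 -1.01] w 50.6 q [ 0.47  0.29 -0.84  1.55  0.22  1.4  -0.68]
```

View pics/w11.png

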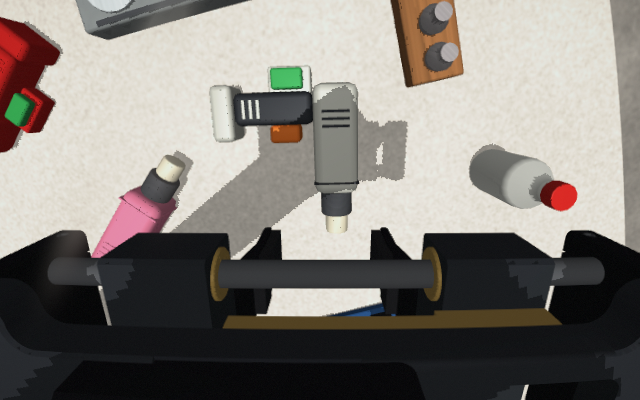

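The grey drill is in full view, almost aligned with the tool: barrel (314-357, 84-190), nose (337,232), trigger (286,133), button (286,77). I'll measure from an enlarged crop.

Run:
```python
import cv2,numpy as np
a=cv2.imread('pics/w11.png')[60:240,200:370]
cv2.imwrite('pics/c7.png',cv2.resize(a,(566,600),interpolation=cv2.INTER_CUBIC))
```

```text
(no output)
```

View pics/c7.png

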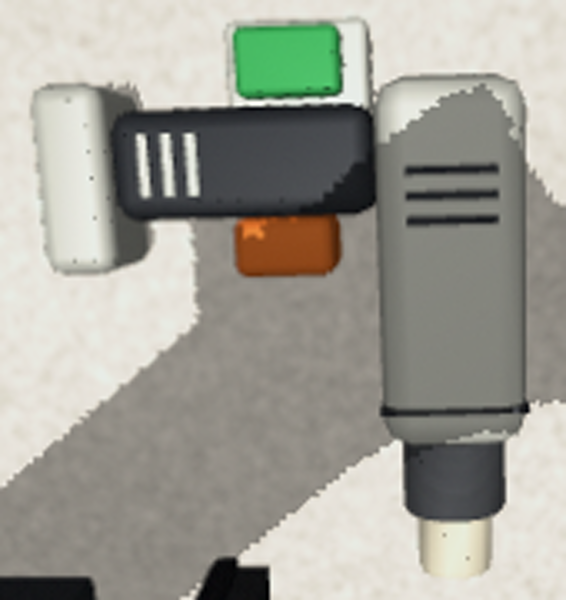

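Run:
```python
from h import *
c,s=pickle.load(open('w11.pkl','rb'))
f=lambda L,z:plane(c,[(200+x/3.333-.35,60+y/3.333-.35) for x,y in L],z)[:,:2]
L=f([(379,130),(383,400)],.05); Rr=f([(525,130),(526,400)],.05)
for e in(L,Rr):
    d=e[1]-e[0]; print('hd',np.degrees(np.arctan2(d[1],d[0])))
print('mid back/front',(L[0]+Rr[0])/2,(L[1]+Rr[1])/2,'width',np.linalg.norm(L[0]-Rr[0]),np.linalg.norm(L[1]-Rr[1]))
nose=f([(456,575)],.028)[0]; back=f([(452,76)],.05)[0]; chf=f([(455,519)],.034)[0];but=f([(287,61)],.036)[0]
print(nose,back,chf,but)
d=nose-back; th=np.arctan2(d[1],d[0]); print('axis',np.degrees(th),np.linalg.norm(d),'expect .178')
for th in np.radians([-107.5,-106.5]):
    X=np.array([np.cos(th),np.sin(th)]);Y=np.array([-X[1],X[0]])
    print('grip from nose',nose-.09*X,'from back',back+.088*X,'from but',but+.095*X+.054*Y, 'from mid',(L[0]+Rr[0])/2)
    m=(L[1]+Rr[1])/2; g=back+.088*X; print('lat of mids vs back', (L[0]+Rr[0])@Y/2-back@Y, m@Y-back@Y, nose@Y-back@Y)
```

```text
hd -106.56260941282667
hd -105.23674370788314
mid back/front [0.61887807 0.18655779] [0.59430208 0.10028017] width 0.04743628236403912 0.04951288780395385
[0.57471741 0.02921847] [0.62361404 0.20257886] [0.58116188 0.05320566] [0.5731237 0.2243053]
axis -105.75120815461771 0.1801241390399966 expect .178
grip from nose [0.60178093 0.115053  ] from back [0.59715193 0.11865177] from but [0.59605737 0.11746408] from mid [0.61887807 0.18655779]
lat of mids vs back 0.0003008545686490338 0.002806497091765281 0.005496927022447529
grip from nose [0.60027879 0.11551225] from back [0.59862069 0.11820272] from but [0.59791851 0.1178806 ] from mid [0.61887807 0.18655779]
lat of mids vs back 9.288909826987712e-06 0.000949512874404479 0.002353954310241435
```

Grip point at (0.599,0.1175), with the nose, rear face and button agreeing within 2 mm. The drill heading is -105.8°, so the tool heading should be 74.2°.

Run:
```python
from h import *
st(); plan(np.array([.599,.1175,.06]),down(np.radians(74.2)),4)
```

```text
t 10.75 p [0.5835 0.1076 0.2145] xhead 73.23 z [-0.001  0.001 -1.   ] F [-0.64  0.77  0.05] w 54.5 q [ 0.47  0.29 -0.84  1.55  0.22  1.4  -0.68]
ang [-0.0002 -0.0001 -0.0042] deg/row 0.24 mm/row 38.9
[0.0035, 0.003, 0.0386]
[0.0035, 0.003, 0.0386]
[0.0035, 0.003, 0.0386]
[0.0034, 0.003, 0.0386]
```

servo_tool(series=[{"travel": [0.0035, 0.003, 0.038], "angular": [0, 0, -0.004]}, {"travel": [0.0035, 0.003, 0.038], "angular": [0, 0, -0.004]}, {"travel": [0.0035, 0.003, 0.038], "angular": [0, 0, -0.004]}, {"travel": [0.0035, 0.003, 0.038], "angular": [0, 0, -0.004]}, {"travel": [0, 0, 0], "angular": [0, 0, 0]}])

```text
time: 11.25
position: [0.5947, 0.1189, 0.0573]
tool_rot: [-2.498, -1.895, 0.013]
ft_force: [-0.0, 0.3, -0.2]
grip_width: 0.935
```

servo_tool(series=[{"travel": [0, 0, 0], "angular": [0, 0, 0]}])

```text
time: 11.35
position: [0.5987, 0.1192, 0.063]
tool_rot: [-2.503, -1.896, 0.0]
ft_force: [0.5, 1.1, 0.4]
grip_width: 0.937
```

Run:
```python
from h import *
snap('w12')
```

```text
t 11.35 p [0.5987 0.1192 0.063 ] xhead 74.29 z [-0.001  0.001 -1.   ] F [0.47 1.09 0.41] w 81.5 q [ 0.39  0.45 -0.79  1.69  0.34  1.15 -0.76]
```

View pics/w12.png

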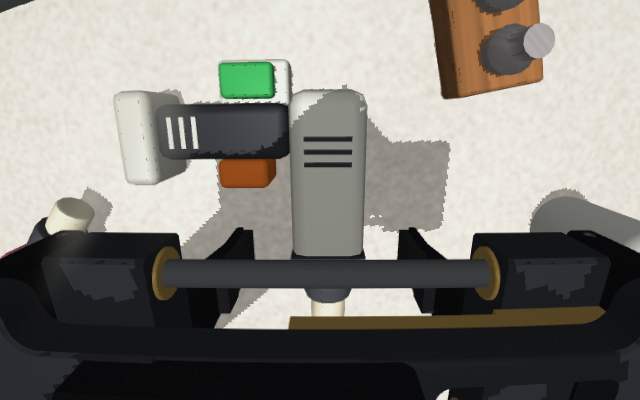

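The drill is aligned between the fingers. The gripper body is 190 mm wide, so I'll check its clearance to the bottle before going lower.

```bash
python3 - <<'E'
from h import *
ct=ctrl.calibration('top'); im=cv2.imread('pics/top0.png')
cap=plane(ct,[(365.5,89)],.138)[0]; print('cap',cap, 'base',plane(ct,[(362,104)],.0))
c,s=pickle.load(open('w11.pkl','rb')); p=s['position']
print('w11 cap',plane(c,[(560,195)],.138), 'bottle lower-left edge at bench',plane(c,[(470,167),(478,160)],0.0))
g=np.array([.599,.1175]); X=np.array([np.cos(np.radians(74.2)),np.sin(np.radians(74.2))]); Y=np.array([X[1],-X[0]])
for b in (cap[:2],plane(c,[(560,195)],.138)[0][:2]): print('bottle in tool xy',(b-g)@X,(b-g)@Y)
r=plane(c,[(390,0),(408,86),(463,73)],.035)[:,:2]; print('rack',[( (q-g)@X,(q-g)@Y) for q in r])
E
python3 - <<'E'
import cv2
cv2.imwrite('pics/c8.png',cv2.resize(cv2.imread('pics/top1.png')[60:220,230:430],(750,600),interpolation=cv2.INTER_CUBIC))
E
```

```text
cap [0.78562329 0.04447728 0.138     ] base [[0.78934808 0.03836424 0.        ]]
w11 cap [[0.78754802 0.04727396 0.138     ]] bottle lower-left edge at bench [[0.76681212 0.05482961 0.        ]
 [0.77876142 0.06097393 0.        ]]
bottle in tool xy -0.019449936594062814 0.1994549351993534
bottle in tool xy -0.016234860720228193 0.20054546680826085
rack [(np.float64(0.17322320909794264), np.float64(0.06017599396677193)), (np.float64(0.08498235517241452), np.float64(0.08258009508924546)), (np.float64(0.09862524282004899), np.float64(0.14420306271167257))]
```

View pics/c8.png

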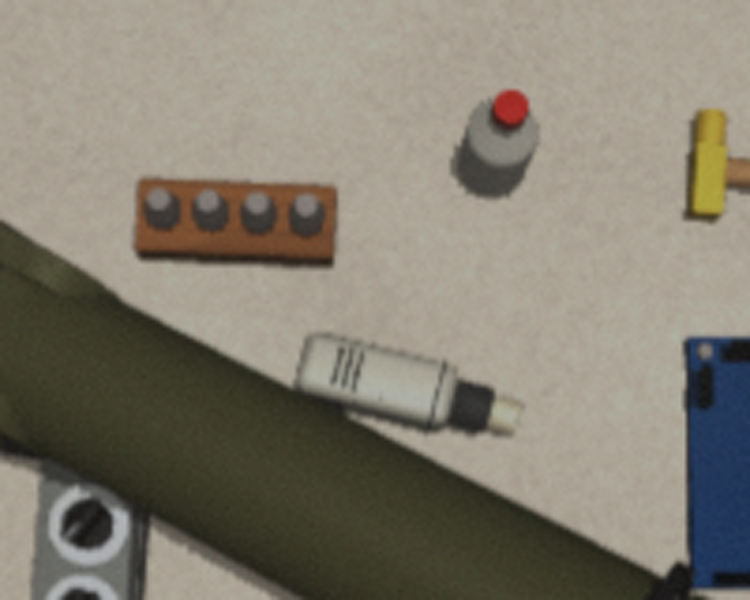

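The bottle is 200 mm away along the jaws and the body reaches 95 mm, so it clears. The rack clears too. Descending in stages.

servo_tool(series=[{"travel": [0, 0.0005, 0.015], "angular": [0, 0, 0]}, {"travel": [0, 0, 0.015], "angular": [0, 0, 0]}, {"travel": [0, 0, 0.015], "angular": [0, 0, 0]}, {"travel": [0, 0, 0], "angular": [0, 0, 0]}, {"travel": [0, 0, 0], "angular": [0, 0, 0]}])

```text
time: 11.9
position: [0.5993, 0.1169, 0.017]
tool_rot: [-2.506, -1.893, 0.002]
ft_force: [-0.1, 1.0, 0.2]
grip_width: 0.945
```

Run:
```python
from h import *
snap('w13')
```

```text
t 11.9 p [0.5993 0.1169 0.017 ] xhead 74.13 z [-0.001 -0.    -1.   ] F [-0.08  1.    0.2 ] w 82.3 q [ 0.37  0.5  -0.76  1.72  0.39  1.07 -0.79]
```

View pics/w13.png

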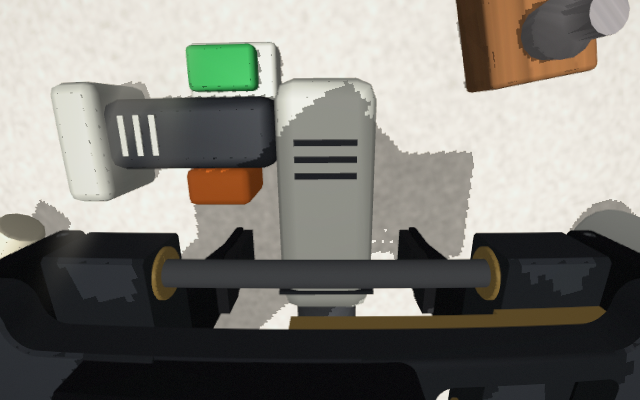

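servo_tool(series=[{"travel": [0, 0, 0.008], "angular": [0, 0, 0]}, {"travel": [0, 0, 0.006], "angular": [0, 0, 0]}, {"travel": [0, 0, 0], "angular": [0, 0, 0]}])

```text
time: 12.25
position: [0.599, 0.1167, 0.0025]
tool_rot: [-2.506, -1.893, 0.003]
ft_force: [0.3, -0.7, -0.7]
grip_width: 0.94
```

servo_tool(series=[{"travel": [0, 0, 0.006], "angular": [0, 0, 0]}, {"travel": [0, 0, 0.006], "angular": [0, 0, 0]}, {"travel": [0, 0, 0], "angular": [0, 0, 0]}, {"travel": [0, 0, 0], "angular": [0, 0, 0]}])

```text
time: 12.65
position: [0.5997, 0.117, -0.0086]
tool_rot: [-2.507, -1.893, 0.001]
ft_force: [1.1, 0.2, 0.0]
grip_width: 0.945
```

Run:
```python
from h import *
snap('w14')
```

```text
t 12.65 p [ 0.5997  0.117  -0.0086] xhead 74.13 z [-0. -0. -1.] F [1.11 0.19 0.03] w 82.2 q [ 0.36  0.53 -0.74  1.74  0.41  1.03 -0.81]
```

View pics/w14.png

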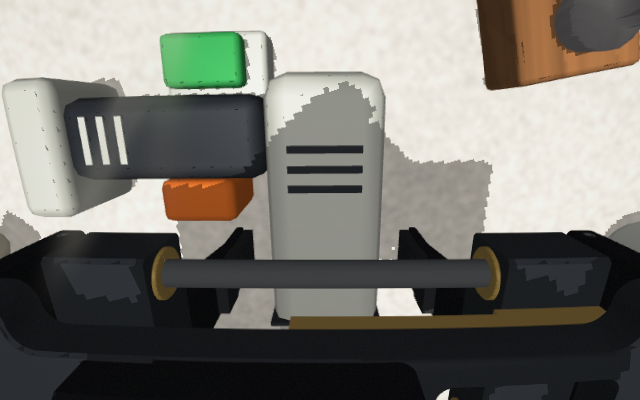

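No contact at TCP z -0.009, which confirms the tip offset. The barrel at columns 272-382 is centred between the fingers at 253 and 400. Closing.

servo_tool(series=[{"travel": [0, 0, 0], "angular": [0, 0, 0]}, {"travel": [0, 0, 0], "angular": [0, 0, 0]}, {"travel": [0, 0, 0], "angular": [0, 0, 0]}, {"travel": [0, 0, 0], "angular": [0, 0, 0]}, {"travel": [0, 0, 0], "angular": [0, 0, 0]}], claw=0.03, squeeze=40)

```text
time: 13.2
position: [0.5997, 0.117, -0.0083]
tool_rot: [-2.507, -1.893, 0.0]
ft_force: [-6.9, 1.7, 3.1]
grip_width: 0.575
```

servo_tool(series=[{"travel": [0, 0, 0], "angular": [0, 0, 0]}, {"travel": [0, 0, 0], "angular": [0, 0, 0]}])

```text
time: 13.4
position: [0.5997, 0.117, -0.0083]
tool_rot: [2.507, 1.894, -0.0]
ft_force: [-0.3, -0.5, 0.4]
grip_width: 0.57
```

servo_tool(series=[{"travel": [0, 0, -0.005], "angular": [0, 0, 0]}, {"travel": [0, 0, -0.015], "angular": [0, 0, 0]}, {"travel": [0, 0, -0.025], "angular": [0, 0, 0]}, {"travel": [0, 0, -0.025], "angular": [0, 0, 0]}, {"travel": [0, 0, -0.015], "angular": [0, 0, 0]}])

```text
time: 13.9
position: [0.6005, 0.1173, 0.079]
tool_rot: [2.506, 1.893, 0.003]
ft_force: [0.4, 0.7, -6.4]
grip_width: 0.57
```

servo_tool(series=[{"travel": [0, 0, 0], "angular": [0, 0, 0]}, {"travel": [0, 0, 0], "angular": [0, 0, 0]}])

```text
time: 14.1
position: [0.5993, 0.1166, 0.0761]
tool_rot: [2.507, 1.893, -0.002]
ft_force: [0.3, -0.1, -7.7]
grip_width: 0.572
```

Run:
```python
from h import *
snap('w15'); plan(np.array([.5908,-.2135,.08]),down(np.radians(88.5)),8)
```

```text
t 14.1 p [0.5993 0.1166 0.0761] xhead 74.13 z [-0.001 -0.001 -1.   ] F [ 0.35 -0.09 -7.68] w 49.8 q [ 0.4   0.44 -0.79  1.67  0.33  1.17 -0.76]
ang [-0.0003  0.0002 -0.0314] deg/row 1.8 mm/row 41.3
[-0.0399, 0.0103, -0.0005]
[-0.0402, 0.0091, -0.0006]
[-0.0405, 0.0078, -0.0006]
[-0.0407, 0.0065, -0.0006]
[-0.0409, 0.0053, -0.0006]
[-0.0411, 0.004, -0.0006]
[-0.0412, 0.0027, -0.0006]
[-0.0412, 0.0014, -0.0006]
```

View pics/w15.png

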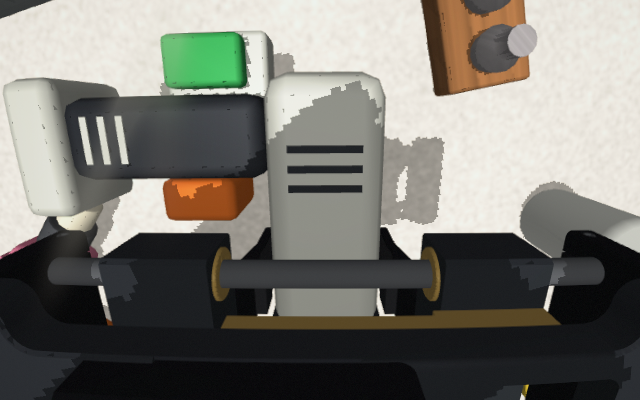

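The drill is lifted level, carrying 7.7 N, with the trigger free at (208,198). I'll check how it sits in the hand and then carry it.

Run:
```python
from h import *
c,s=pickle.load(open('w15.pkl','rb')); r=R.from_rotvec(s['tool_rot']); zb=s['position'][2]+.0083
def t(px,z): return (r.inv().apply(plane(c,px,zb+z)-s['position'])*1e3).round(1).tolist()
print('back (x-80 -> tool x 88)',t([(327,72)],.05)); print('edges',t([(267,110),(385,110),(273,235),(380,235)],.05))
print('button ctr (tool x 95,y -54)',t([(205,60)],.036)); print('trig front', t([(205,220)],.03))
```

```text
back (x-80 -> tool x 88) [[88.8, 0.4, -58.4]]
edges [[74.5, -23.6, -58.4], [74.5, 23.6, -58.4], [20.8, -23.5, -58.3], [20.9, 24.1, -58.3]]
button ctr (tool x 95,y -54) [[95.8, -52.2, -44.4]]
trig front [[20.6, -61.7, -38.3]]
```

servo_tool(series=[{"travel": [-0.025, 0.007, 0], "angular": [0, 0, -0.02]}, {"travel": [-0.04, 0.009, 0], "angular": [0, 0, -0.032]}, {"travel": [-0.04, 0.008, 0], "angular": [0, 0, -0.032]}, {"travel": [-0.04, 0.007, 0], "angular": [0, 0, -0.032]}, {"travel": [-0.04, 0.006, 0], "angular": [0, 0, -0.032]}])

```text
time: 14.65
position: [0.5943, -0.0734, 0.0749]
tool_rot: [-2.357, -2.074, 0.003]
ft_force: [1.1, 0.2, -6.9]
grip_width: 0.568
```

servo_tool(series=[{"travel": [-0.04, 0.005, 0], "angular": [0, 0, -0.032]}, {"travel": [-0.04, 0.003, 0], "angular": [0, 0, -0.032]}, {"travel": [-0.03, 0.001, 0], "angular": [0, 0, -0.025]}, {"travel": [-0.015, 0, 0], "angular": [0, 0, -0.013]}, {"travel": [0, 0, 0], "angular": [0, 0, 0]}])

```text
time: 15.15
position: [0.5912, -0.2018, 0.0744]
tool_rot: [-2.256, -2.183, 0.005]
ft_force: [0.4, -0.4, -7.8]
grip_width: 0.572
```

Run:
```python
from h import *
snap('w16'); plan(np.array([.5908,-.2135,.08]),down(np.radians(88.5)),1)
```

```text
t 15.15 p [ 0.5912 -0.2018  0.0744] xhead 88.12 z [-0.003 -0.001 -1.   ] F [ 0.43 -0.36 -7.84] w 49.8 q [ 0.87  0.46 -0.74  1.64  0.33  1.18  0.02]
ang [-0.0028 -0.0011 -0.0042] deg/row 0.29 mm/row 15.9
[-0.015, -0.0005, -0.0053]
```

View pics/w16.png

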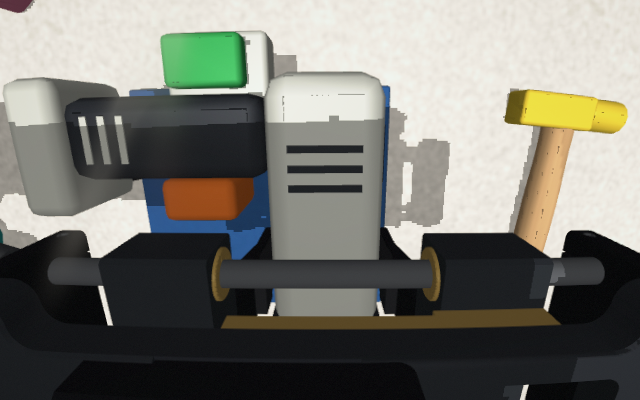

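The hand offset is under 1 mm. I'll check the seat estimate by projecting the rest's plate outline into this view.

Run:
```python
from h import *
c,s=pickle.load(open('w16.pkl','rb'))
th=np.radians(-91.5);X=np.array([np.cos(th),np.sin(th),0]);Y=np.array([-X[1],X[0],0]);S=np.array([.5914,-.2053,.012])
im=cv2.imread('pics/w16.png')
pts=proj(c,[S-.0965*X+.048*Y,S+.0915*X+.048*Y,S-.0965*X-.1535*Y,S+.0915*X-.1535*Y]); print(pts.round(1))
cv2.polylines(im,[np.int32(pts[[0,1,3,2]])],True,(0,0,255),1)
for w in ([(-70,29),(-30,29)],[(-84,-10),(-84,20)],[(-75,-142),(-25,-142)]):
    q=proj(c,[S+a/1e3*X+b/1e3*Y for a,b in w]); cv2.line(im,*[tuple(int(v) for v in k) for k in q],(0,255,255),1)
cv2.imwrite('pics/c9.png',cv2.resize(im[60:260,110:410],(800,533),interpolation=cv2.INTER_CUBIC))
```

```text
[[388.5  85.9]
 [378.7 301.5]
 [129.5  89.9]
 [163.6 300.5]]
```

View pics/c9.png

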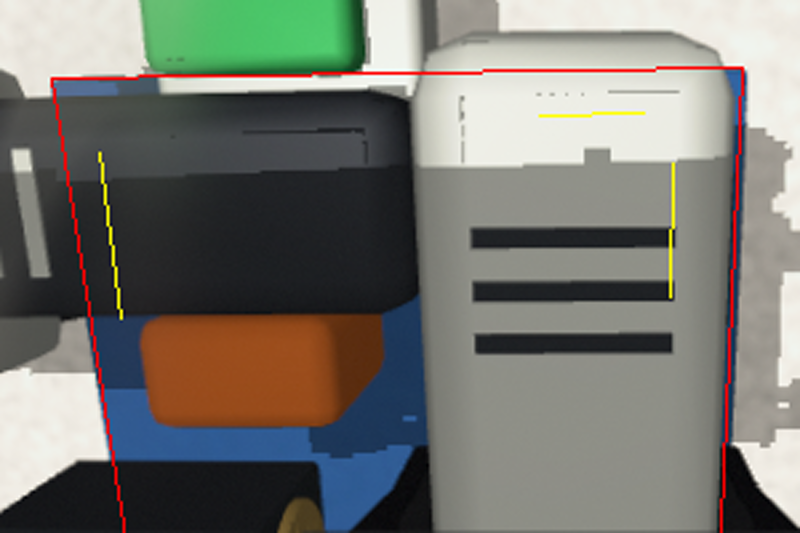

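The projected plate outline matches the picture to about 1 mm on all visible sides. I'll align precisely above the seat.

servo_tool(series=[{"travel": [0, 0, 0], "angular": [0, 0, 0]}, {"travel": [0, 0, 0], "angular": [0, 0, 0]}])

```text
time: 15.4
position: [0.5932, -0.1948, 0.0762]
tool_rot: [-2.247, -2.193, -0.001]
ft_force: [-0.2, -0.0, -6.8]
grip_width: 0.569
```

Run:
```python
from h import *
st(); plan(np.array([.5915,-.2141,.06]),down(np.radians(88.5)),1)
```

```text
t 15.4 p [ 0.5932 -0.1948  0.0762] xhead 88.61 z [-0.001  0.001 -1.   ] F [-0.24 -0.02 -6.83] w 49.5 q [ 0.86  0.45 -0.75  1.64  0.33  1.18  0.02]
ang [-0.0006 -0.0012  0.0019] deg/row 0.13 mm/row 25.3
[-0.0194, -0.0013, 0.0162]
```

servo_tool(series=[{"travel": [-0.01, -0.001, 0], "angular": [0, 0, 0]}, {"travel": [-0.0095, -0.0005, 0], "angular": [0, 0, 0]}, {"travel": [0, 0, 0.01], "angular": [0, 0, 0]}, {"travel": [0, 0, 0], "angular": [0, 0, 0]}, {"travel": [0, 0, 0], "angular": [0, 0, 0]}])

```text
time: 15.9
position: [0.5906, -0.2161, 0.0658]
tool_rot: [-2.25, -2.19, 0.0]
ft_force: [-0.4, -0.1, -7.4]
grip_width: 0.573
```

Run:
```python
from h import *
st(); plan(np.array([.5915,-.2141,.0045]),down(np.radians(88.5)),1)
```

```text
t 15.9 p [ 0.5906 -0.2161  0.0658] xhead 88.46 z [-0.001  0.001 -1.   ] F [-0.36 -0.11 -7.44] w 49.9 q [ 0.88  0.47 -0.73  1.64  0.34  1.16  0.04]
ang [-0.0014 -0.001  -0.0007] deg/row 0.1 mm/row 61.4
[0.0019, 0.0009, 0.0613]
```

servo_tool(series=[{"travel": [0.0015, 0.001, 0.012], "angular": [0, 0, 0]}, {"travel": [0, 0, 0.015], "angular": [0, 0, 0]}, {"travel": [0, 0, 0.012], "angular": [0, 0, 0]}, {"travel": [0, 0, 0.006], "angular": [0, 0, 0]}, {"travel": [0, 0, 0], "angular": [0, 0, 0]}])

```text
time: 16.4
position: [0.591, -0.2147, 0.0198]
tool_rot: [-2.249, -2.189, 0.002]
ft_force: [-1.5, -0.4, -7.1]
grip_width: 0.57
```

servo_tool(series=[{"travel": [0, 0, 0], "angular": [0, 0, 0]}])

```text
time: 16.5
position: [0.5924, -0.2151, 0.0216]
tool_rot: [2.251, 2.191, 0.0]
ft_force: [-0.4, -0.1, -6.9]
grip_width: 0.571
```

Run:
```python
from h import *
snap('w17'); plan(np.array([.5915,-.2141,.0045]),down(np.radians(88.5)),1)
```

```text
t 16.5 p [ 0.5924 -0.2151  0.0216] xhead 88.46 z [ 0.  0. -1.] F [-0.36 -0.06 -6.94] w 49.7 q [ 0.86  0.52 -0.71  1.67  0.37  1.09  0.01]
ang [ 0.0009  0.0002 -0.0008] deg/row 0.07 mm/row 17.7
[0.0011, -0.0013, 0.0176]
```

View pics/w17.png

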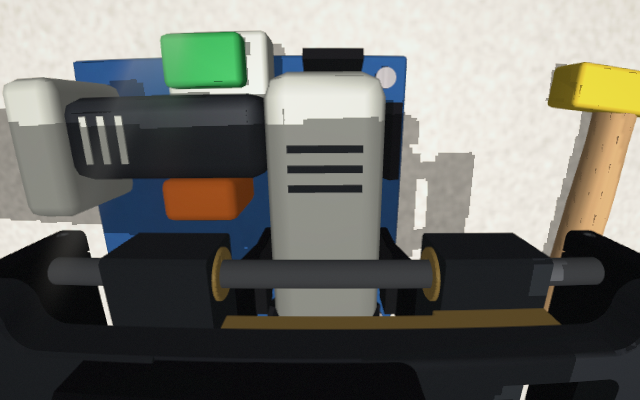

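The rear wall (303-363, 48-70) and left wall (385-402, 100-180) are clear of the barrel. The drill is already below the wall tops with no side force. Lowering to the plate.

servo_tool(series=[{"travel": [0.0005, -0.001, 0.006], "angular": [0, 0, 0]}, {"travel": [0, 0, 0.005], "angular": [0, 0, 0]}, {"travel": [0, 0, 0.004], "angular": [0, 0, 0]}, {"travel": [0, 0, 0], "angular": [0, 0, 0]}, {"travel": [0, 0, 0], "angular": [0, 0, 0]}])

```text
time: 17.05
position: [0.5912, -0.2146, 0.0065]
tool_rot: [-2.251, -2.191, 0.0]
ft_force: [0.6, -0.6, -6.8]
grip_width: 0.577
```

servo_tool(series=[{"travel": [0, 0, 0.002], "angular": [0, 0, 0]}, {"travel": [0, 0, 0], "angular": [0, 0, 0]}, {"travel": [0, 0, 0], "angular": [0, 0, 0]}])

```text
time: 17.35
position: [0.5912, -0.2147, 0.0047]
tool_rot: [2.251, 2.191, -0.0]
ft_force: [0.1, 0.4, -7.3]
grip_width: 0.571
```

servo_tool(series=[{"travel": [0, 0, 0.001], "angular": [0, 0, 0]}, {"travel": [0, 0, 0], "angular": [0, 0, 0]}, {"travel": [0, 0, 0], "angular": [0, 0, 0]}])

```text
time: 17.65
position: [0.5915, -0.2147, 0.0038]
tool_rot: [2.251, 2.191, 0.0]
ft_force: [0.5, -0.3, -7.1]
grip_width: 0.571
```

servo_tool(series=[{"travel": [0, 0, 0.001], "angular": [0, 0, 0]}, {"travel": [0, 0, 0], "angular": [0, 0, 0]}, {"travel": [0, 0, 0], "angular": [0, 0, 0]}])

```text
time: 17.95
position: [0.5914, -0.2148, 0.0037]
tool_rot: [2.251, 2.191, -0.001]
ft_force: [-2.6, -0.4, 2.8]
grip_width: 0.569
```

servo_tool(series=[{"travel": [0, 0, 0.001], "angular": [0, 0, 0]}, {"travel": [0, 0, 0], "angular": [0, 0, 0]}, {"travel": [0, 0, 0], "angular": [0, 0, 0]}])

```text
time: 18.25
position: [0.5914, -0.2147, 0.0036]
tool_rot: [2.251, 2.191, -0.001]
ft_force: [-5.6, 1.3, 10.6]
grip_width: 0.571
```

Contact came at TCP z 0.0037, exactly the height predicted for a seated drill. Releasing.

servo_tool(series=[{"travel": [0, 0, -0.0015], "angular": [0, 0, 0]}, {"travel": [0, 0, 0], "angular": [0, 0, 0]}])

```text
time: 18.45
position: [0.5915, -0.2147, 0.0037]
tool_rot: [2.251, 2.191, 0.0]
ft_force: [-2.3, 0.6, 3.3]
grip_width: 0.572
```

servo_tool(series=[{"travel": [0, 0, 0], "angular": [0, 0, 0]}, {"travel": [0, 0, 0], "angular": [0, 0, 0]}, {"travel": [0, 0, 0], "angular": [0, 0, 0]}, {"travel": [0, 0, 0], "angular": [0, 0, 0]}], claw=0.075)

```text
time: 18.85
position: [0.5915, -0.2146, 0.0031]
tool_rot: [2.251, 2.191, 0.001]
ft_force: [0.1, 0.1, 0.0]
grip_width: 0.821
```

servo_tool(series=[{"travel": [0, 0, -0.01], "angular": [0, 0, 0]}, {"travel": [0, 0, -0.03], "angular": [0, 0, 0]}, {"travel": [0, 0, -0.045], "angular": [0, 0, 0]}, {"travel": [0, 0, -0.045], "angular": [0, 0, 0]}, {"travel": [0, 0, -0.03], "angular": [0, 0, 0]}])

```text
time: 19.35
position: [0.5927, -0.2145, 0.1676]
tool_rot: [2.248, 2.189, 0.003]
ft_force: [-0.5, -0.8, 0.4]
grip_width: 0.864
```

servo_tool(series=[{"travel": [-0.02, -0.03, -0.01], "angular": [0, 0, 0]}, {"travel": [0, 0, 0], "angular": [0, 0, 0]}, {"travel": [0, 0, 0], "angular": [0, 0, 0]}])

```text
time: 19.65
position: [0.5604, -0.2348, 0.174]
tool_rot: [2.252, 2.188, -0.0]
ft_force: [0.2, 1.3, -0.4]
grip_width: 0.864
```

Run:
```python
from h import *
snap('w18')
```

```text
t 19.65 p [ 0.5604 -0.2348  0.174 ] xhead 88.34 z [ 0.001 -0.001 -1.   ] F [ 0.21  1.26 -0.45] w 75.1 q [ 0.98  0.33 -0.77  1.57  0.24  1.33  0.15]
```

View pics/w18.png

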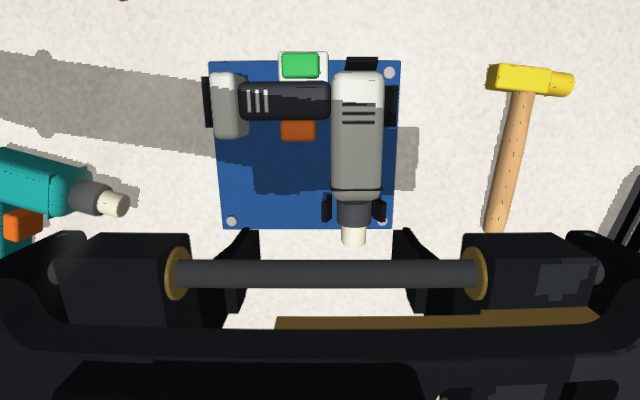

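The grey drill is seated between all the walls, trigger out and button up. Next I'll turn the tool a quarter so the jaws lie along the drill's x, above (x -50, y -55) of the drill.

servo_tool(series=[{"travel": [0, 0, 0], "angular": [0, 0, 0.143]}, {"travel": [0, 0, 0], "angular": [0, 0, 0.143]}, {"travel": [0, 0, 0], "angular": [0, 0, 0.143]}, {"travel": [0, 0, 0], "angular": [0, 0, 0.143]}, {"travel": [0, 0, 0], "angular": [0, 0, 0.143]}], claw=0.082, squeeze=12)

```text
time: 20.2
position: [0.5612, -0.2322, 0.1723]
tool_rot: [-2.876, -1.259, 0.0]
ft_force: [-0.5, 0.2, 1.4]
grip_width: 0.943
```

servo_tool(series=[{"travel": [0, 0, 0], "angular": [0, 0, 0.143]}, {"travel": [0, 0, 0], "angular": [0, 0, 0.143]}, {"travel": [0, 0, 0], "angular": [0, 0, 0.143]}, {"travel": [0, 0, 0], "angular": [0, 0, 0.143]}, {"travel": [0, 0, 0], "angular": [0, 0, 0.143]}])

```text
time: 20.7
position: [0.5612, -0.2322, 0.1722]
tool_rot: [-3.135, -0.173, 0.001]
ft_force: [-0.2, -0.9, -0.1]
grip_width: 0.941
```

servo_tool(series=[{"travel": [0, 0, 0], "angular": [0, 0, 0.138]}, {"travel": [-0.02, -0.04, 0], "angular": [0, 0, 0]}, {"travel": [0, -0.04, 0], "angular": [0, 0, 0]}, {"travel": [0, 0, 0], "angular": [0, 0, 0]}, {"travel": [0, 0, 0], "angular": [0, 0, 0]}])

```text
time: 21.2
position: [0.5431, -0.151, 0.1728]
tool_rot: [-3.141, 0.031, 0.0]
ft_force: [0.0, -0.7, -0.7]
grip_width: 0.942
```

Run:
```python
from h import *
snap('w19'); plan(np.array([.538,-.154,.10]),down(np.radians(-1.5)),2)
```

```text
t 21.2 p [ 0.5431 -0.151   0.1728] xhead -1.13 z [-0.  0. -1.] F [ 0.03 -0.74 -0.71] w 82.0 q [ 0.75  0.2  -0.59  1.69  0.11  1.29 -1.46]
ang [0.     0.0003 0.0019] deg/row 0.11 mm/row 36.5
[-0.0024, 0.0007, 0.0364]
[-0.0024, 0.0007, 0.0364]
```

View pics/w19.png

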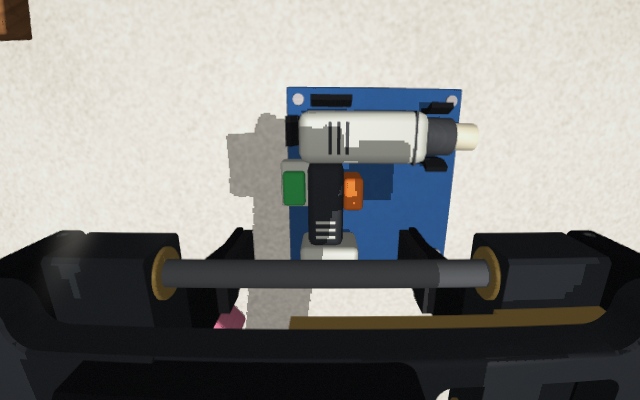

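The drill in the rest is seen with its button at (294,188), trigger at (353,190) and nose at (478,137). I'll check its pose against the seat.

Run:
```python
from h import *
c,s=pickle.load(open('w19.pkl','rb'))
im=cv2.imread('pics/w19.png'); hsv=cv2.cvtColor(im,cv2.COLOR_BGR2HSV); H,Sa,V=[x.astype(int) for x in cv2.split(hsv)]
m=((abs(H-65)<20)&(Sa>90)); m[:160]=0;m[215:]=0;m[:,:270]=0;m[:,320:]=0
ys,xs=np.nonzero(m); print('green bbox',xs.min(),xs.max(),ys.min(),ys.max())
b=((xs.min()+xs.max())/2,(ys.min()+ys.max())/2)
m=((H<16)&(Sa>140)); m[:160]=0;m[215:]=0;m[:,:335]=0;m[:,375:]=0
ys,xs=np.nonzero(m); print('or bbox',xs.min(),xs.max(),ys.min(),ys.max())
th=np.radians(-91.5);X=np.array([np.cos(th),np.sin(th)]);Y=np.array([-X[1],X[0]]);O=np.array([.5917,-.2059])
def d(px,z): p=plane(c,[px],z+.012)[0][:2]-O; return (p@X*1e3).round(1),(p@Y*1e3).round(1)
print('button (-87,-54)',d(b,.036)); print('nose (98,0)',d((477.5,137),.028)); print('trig front x -16', d((xs.max()+.5,192),.04), 'back grip x-72',d((309,200),.045))
print('barrel back/edges',d((299,135),.05),d((370,111),.05),d((370,163),.05))
cv2.imwrite('pics/c10.png',cv2.resize(im[80:260,270:490],(733,600),interpolation=cv2.INTER_CUBIC))
```

```text
green bbox 283 305 171 204
or bbox 343 362 172 209
button (-87,-54) (np.float64(-87.0), np.float64(-53.0))
nose (98,0) (np.float64(101.3), np.float64(0.1))
trig front x -16 (np.float64(-16.6), np.float64(-56.2)) back grip x-72 (np.float64(-71.1), np.float64(-63.7))
barrel back/edges (np.float64(-79.9), np.float64(1.5)) (np.float64(-13.8), np.float64(24.0)) (np.float64(-11.7), np.float64(-24.6))
```

View pics/c10.png

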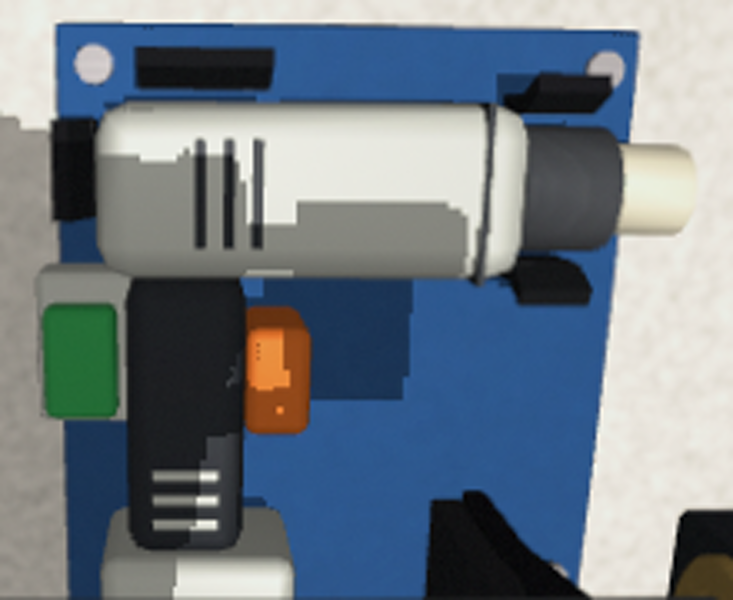

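The pose matches to about 1 mm at the button, trigger, grip back and barrel. Descending over the grip.

servo_tool(series=[{"travel": [-0.002, 0.001, 0.036], "angular": [0, 0, 0.003]}, {"travel": [-0.002, 0.001, 0.036], "angular": [0, 0, 0.003]}, {"travel": [0, 0, 0.03], "angular": [0, 0, 0]}, {"travel": [0, 0, 0], "angular": [0, 0, 0]}, {"travel": [0, 0, 0], "angular": [0, 0, 0]}])

```text
time: 21.75
position: [0.5387, -0.1559, 0.0711]
tool_rot: [-3.141, 0.049, 0.001]
ft_force: [0.5, -0.3, 0.8]
grip_width: 0.944
```

servo_tool(series=[{"travel": [0, 0, 0], "angular": [0, 0, 0]}])

```text
time: 21.85
position: [0.5402, -0.1559, 0.073]
tool_rot: [3.14, -0.048, 0.004]
ft_force: [0.7, -0.1, -0.1]
grip_width: 0.943
```

Run:
```python
from h import *
snap('w20'); plan(np.array([.538,-.154,.032]),down(np.radians(-1.5)),2)
```

```text
t 21.85 p [ 0.5402 -0.1559  0.073 ] xhead -1.77 z [ 0.003 -0.001 -1.   ] F [ 0.71 -0.07 -0.12] w 82.1 q [ 0.74  0.28 -0.58  1.81  0.17  1.1  -1.5 ]
ang [ 0.0005 -0.0016 -0.0022] deg/row 0.16 mm/row 20.6
[-0.0012, -0.0009, 0.0206]
[-0.0012, -0.0009, 0.0206]
```

View pics/w20.png

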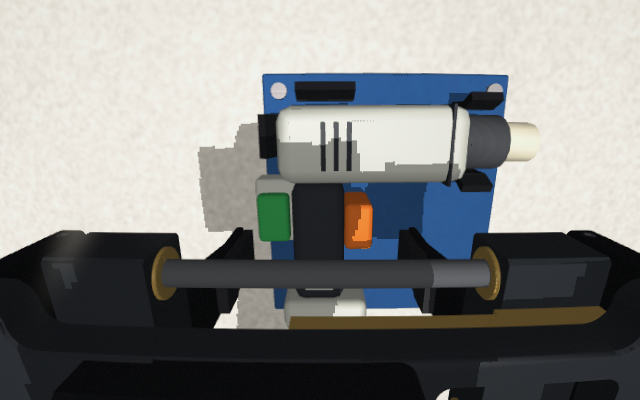

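servo_tool(series=[{"travel": [-0.001, -0.001, 0.02], "angular": [0, 0, 0]}, {"travel": [-0.001, -0.001, 0.014], "angular": [0, 0, 0]}, {"travel": [0, 0, 0.007], "angular": [0, 0, 0]}, {"travel": [0, 0, 0], "angular": [0, 0, 0]}, {"travel": [0, 0, 0], "angular": [0, 0, 0]}])

```text
time: 22.4
position: [0.5371, -0.1532, 0.0306]
tool_rot: [3.141, -0.047, 0.001]
ft_force: [0.1, 0.4, 0.4]
grip_width: 0.941
```

servo_tool(series=[{"travel": [0, 0, 0], "angular": [0, 0, 0]}, {"travel": [0, 0, 0], "angular": [0, 0, 0]}])

```text
time: 22.6
position: [0.5372, -0.1534, 0.0308]
tool_rot: [3.141, -0.047, 0.002]
ft_force: [0.1, 0.2, 0.2]
grip_width: 0.943
```

Run:
```python
from h import *
snap('w21')
```

```text
t 22.6 p [ 0.5372 -0.1534  0.0308] xhead -1.73 z [ 0.001 -0.001 -1.   ] F [0.06 0.2  0.16] w 82.1 q [ 0.72  0.32 -0.57  1.85  0.2   1.02 -1.53]
```

View pics/w21.png

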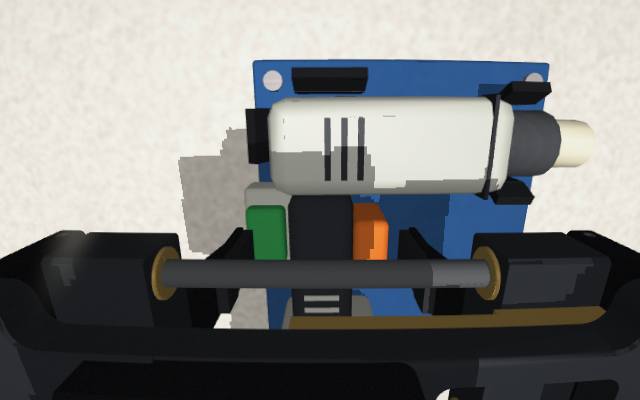

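The fingers at columns 253 and 400 straddle the grip (290-352) and trigger (352-387), still with no contact. Lowering 3 mm, then closing on grip back and trigger.

servo_tool(series=[{"travel": [0.0005, 0, 0.003], "angular": [0, 0, 0]}, {"travel": [0, 0, 0], "angular": [0, 0, 0]}, {"travel": [0, 0, 0], "angular": [0, 0, 0]}])

```text
time: 22.95
position: [0.537, -0.1531, 0.027]
tool_rot: [-3.141, 0.047, 0.001]
ft_force: [0.0, 0.2, -0.2]
grip_width: 0.941
```

servo_tool(series=[{"travel": [0, 0, 0], "angular": [0, 0, 0]}, {"travel": [0, 0, 0], "angular": [0, 0, 0]}, {"travel": [0, 0, 0], "angular": [0, 0, 0]}, {"travel": [0, 0, 0], "angular": [0, 0, 0]}, {"travel": [0, 0, 0], "angular": [0, 0, 0]}], claw=0.03, squeeze=13)

```text
time: 23.45
position: [0.5369, -0.1542, 0.0271]
tool_rot: [3.141, -0.049, -0.0]
ft_force: [-0.3, 3.4, 1.0]
grip_width: 0.576
```

servo_tool(series=[{"travel": [0, 0, 0], "angular": [0, 0, 0]}, {"travel": [0, 0, 0], "angular": [0, 0, 0]}, {"travel": [0, 0, 0], "angular": [0, 0, 0]}])

```text
time: 23.75
position: [0.5371, -0.1509, 0.0271]
tool_rot: [-3.139, 0.045, 0.001]
ft_force: [-1.1, 5.7, 0.7]
grip_width: 0.49
```

Run:
```python
from h import *
snap('w22')
```

```text
t 23.75 p [ 0.5371 -0.1509  0.0271] xhead -1.64 z [-0.001  0.002 -1.   ] F [-1.06  5.7   0.66] w 42.6 q [ 0.72  0.33 -0.57  1.85  0.2   1.02 -1.53]
```

View pics/w22.png

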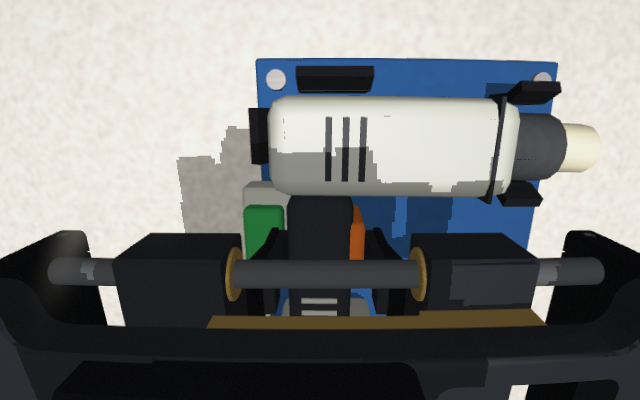

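The grip closed to 42.6 mm, so the trigger is fully in (43 mm expected). There is 5.7 N of side load, which I'll relieve with a small shift. Then I'll lower so the rear fingertip pushes the button.

servo_tool(series=[{"travel": [0, -0.0015, 0.002], "angular": [0, 0, 0]}, {"travel": [0, 0, 0.002], "angular": [0, 0, 0]}, {"travel": [0, 0, 0], "angular": [0, 0, 0]}])

```text
time: 24.1
position: [0.5383, -0.1511, 0.0253]
tool_rot: [3.141, -0.047, 0.002]
ft_force: [-4.2, 3.9, 13.5]
grip_width: 0.492
```

servo_tool(series=[{"travel": [0, 0, 0.002], "angular": [0, 0, 0]}, {"travel": [0, 0, 0.002], "angular": [0, 0, 0]}, {"travel": [0, 0, 0.002], "angular": [0, 0, 0]}, {"travel": [0, 0, 0], "angular": [0, 0, 0]}])

```text
time: 24.5
position: [0.5402, -0.1512, 0.0206]
tool_rot: [3.14, -0.047, 0.008]
ft_force: [-2.4, 3.9, 16.8]
grip_width: 0.491
```

Run:
```python
from h import *
snap('w23')
```

```text
t 24.5 p [ 0.5402 -0.1512  0.0206] xhead -1.7 z [ 0.005 -0.001 -1.   ] F [-2.43  3.85 16.77] w 42.7 q [ 0.71  0.34 -0.57  1.86  0.21  1.   -1.54]
```

View pics/w23.png

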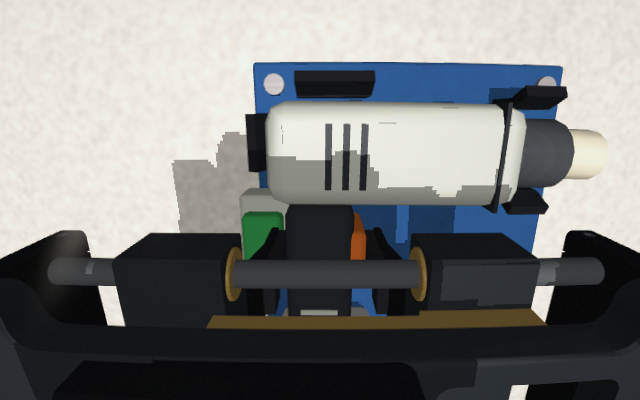

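The fingers are sliding with 17 N of friction and the trigger still in. The tip is now at about 33 mm on the drill. Continuing down.

servo_tool(series=[{"travel": [0, 0, 0.002], "angular": [0, 0, 0]}, {"travel": [0, 0, 0.002], "angular": [0, 0, 0]}, {"travel": [0, 0, 0.002], "angular": [0, 0, 0]}, {"travel": [0, 0, 0], "angular": [0, 0, 0]}])

```text
time: 24.95
position: [0.541, -0.1512, 0.0153]
tool_rot: [3.14, -0.046, 0.01]
ft_force: [-1.9, 3.8, 19.8]
grip_width: 0.487
```

servo_tool(series=[{"travel": [0, 0, 0.002], "angular": [0, 0, 0]}, {"travel": [0, 0, 0], "angular": [0, 0, 0]}, {"travel": [0, 0, 0], "angular": [0, 0, 0]}])

```text
time: 25.25
position: [0.5411, -0.1513, 0.0139]
tool_rot: [3.14, -0.046, 0.01]
ft_force: [-4.1, 3.5, 23.5]
grip_width: 0.491
```

Run:
```python
from h import *
snap('w24')
```

```text
t 25.25 p [ 0.5411 -0.1513  0.0139] xhead -1.69 z [ 0.007 -0.002 -1.   ] F [-4.13  3.55 23.48] w 42.8 q [ 0.71  0.35 -0.56  1.86  0.22  0.99 -1.55]
```

View pics/w24.png

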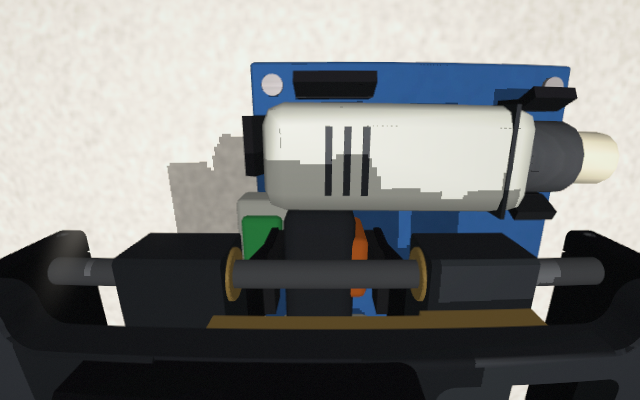

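servo_tool(series=[{"travel": [0, 0, 0.0015], "angular": [0, 0, 0]}, {"travel": [0, 0, 0], "angular": [0, 0, 0]}, {"travel": [0, 0, 0], "angular": [0, 0, 0]}])

```text
time: 25.6
position: [0.5412, -0.1512, 0.0137]
tool_rot: [3.139, -0.046, 0.01]
ft_force: [-8.2, 4.3, 32.4]
grip_width: 0.488
```

Run:
```python
from h import *
snap('w25')
ims=[cv2.resize(cv2.imread(f'pics/{n}.png')[170:320,220:420],(400,300),interpolation=cv2.INTER_CUBIC) for n in('w21','w23','w24','w25')]
cv2.imwrite('pics/c11.png',np.vstack([np.hstack(ims[:2]),np.hstack(ims[2:])]))
```

```text
t 25.6 p [ 0.5412 -0.1512  0.0137] xhead -1.69 z [ 0.006 -0.002 -1.   ] F [-8.22  4.35 32.4 ] w 42.4 q [ 0.71  0.35 -0.56  1.86  0.22  0.99 -1.55]
```

View pics/c11.png

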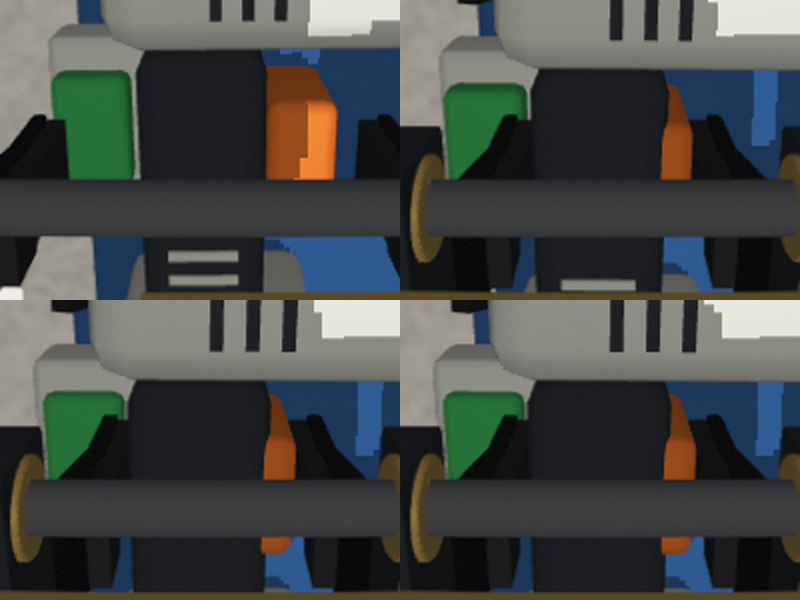

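Force rose 9 N for only 0.2 mm of movement, so the button is at the bottom of its travel with the trigger still in. I'll take off part of the push, then open slowly.

servo_tool(series=[{"travel": [0, 0, -0.003], "angular": [0, 0, 0]}, {"travel": [0, 0, 0], "angular": [0, 0, 0]}])

```text
time: 25.85
position: [0.541, -0.1512, 0.014]
tool_rot: [3.14, -0.047, 0.011]
ft_force: [-0.5, 3.3, 14.5]
grip_width: 0.493
```

servo_tool(series=[{"travel": [0, 0, 0], "angular": [0, 0, 0]}, {"travel": [0, 0, 0], "angular": [0, 0, 0]}, {"travel": [0, 0, 0], "angular": [0, 0, 0]}], claw=0.045)

```text
time: 26.15
position: [0.5409, -0.1523, 0.0141]
tool_rot: [3.139, -0.048, 0.011]
ft_force: [-1.4, 0.6, 14.9]
grip_width: 0.513
```

servo_tool(series=[{"travel": [0, 0, 0], "angular": [0, 0, 0]}, {"travel": [0, 0, 0], "angular": [0, 0, 0]}, {"travel": [0, 0, 0], "angular": [0, 0, 0]}], claw=0.047)

```text
time: 26.45
position: [0.5408, -0.1533, 0.0141]
tool_rot: [3.138, -0.048, 0.011]
ft_force: [-1.1, -0.8, 14.7]
grip_width: 0.537
```

servo_tool(series=[{"travel": [0, 0, 0], "angular": [0, 0, 0]}, {"travel": [0, 0, 0], "angular": [0, 0, 0]}, {"travel": [0, 0, 0], "angular": [0, 0, 0]}], claw=0.05)

```text
time: 26.75
position: [0.5407, -0.1547, 0.0142]
tool_rot: [3.136, -0.049, 0.011]
ft_force: [-1.4, -3.7, 15.6]
grip_width: 0.573
```

Run:
```python
from h import *
snap('w26')
```

```text
t 26.75 p [ 0.5407 -0.1547  0.0142] xhead -1.8 z [ 0.007 -0.005 -1.   ] F [-1.39 -3.74 15.64] w 49.8 q [ 0.71  0.35 -0.56  1.86  0.22  0.99 -1.54]
```

View pics/w26.png

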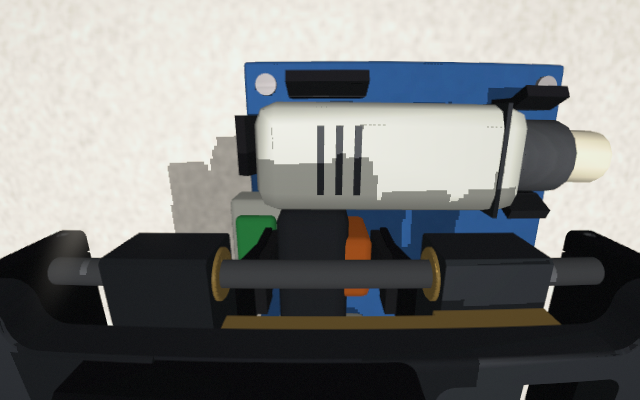

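The trigger has come out partway and the opening is 49.8 mm. I'll open a little more and then rise.

servo_tool(series=[{"travel": [0, 0, 0], "angular": [0, 0, 0]}, {"travel": [0, 0, -0.002], "angular": [0, 0, 0]}, {"travel": [0, 0, 0], "angular": [0, 0, 0]}], claw=0.055)

```text
time: 27.1
position: [0.5393, -0.1547, 0.0145]
tool_rot: [3.137, -0.05, 0.007]
ft_force: [-0.4, -4.5, 9.9]
grip_width: 0.631
```

servo_tool(series=[{"travel": [0, 0, -0.002], "angular": [0, 0, 0]}, {"travel": [0, 0, -0.004], "angular": [0, 0, 0]}, {"travel": [0, 0, 0], "angular": [0, 0, 0]}], claw=0.062)

```text
time: 27.4
position: [0.5369, -0.1513, 0.0185]
tool_rot: [-3.141, 0.047, 0.001]
ft_force: [0.4, -0.0, -0.0]
grip_width: 0.707
```

Run:
```python
from h import *
snap('w27')
```

```text
t 27.4 p [ 0.5369 -0.1513  0.0185] xhead -1.7 z [-0.001  0.    -1.   ] F [ 0.44 -0.01 -0.03] w 61.5 q [ 0.72  0.34 -0.56  1.86  0.21  1.   -1.54]
```

View pics/w27.png

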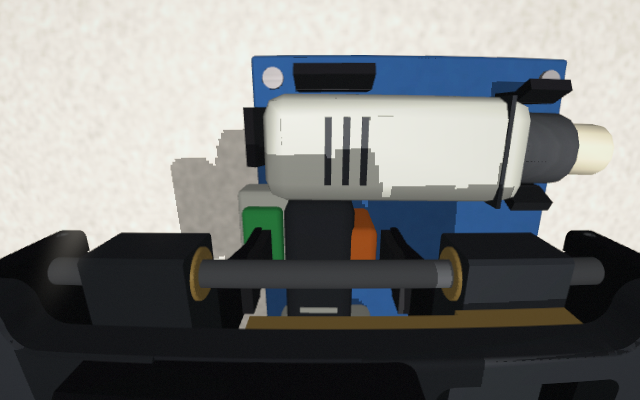

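Zero force now. Rising clear to check the lock.

servo_tool(series=[{"travel": [0, 0, -0.01], "angular": [0, 0, 0]}, {"travel": [0, 0, -0.03], "angular": [0, 0, 0]}, {"travel": [0, 0, -0.045], "angular": [0, 0, 0]}, {"travel": [-0.005, 0, -0.045], "angular": [0, 0, 0]}, {"travel": [-0.005, 0, -0.02], "angular": [0, 0, 0]}])

```text
time: 27.95
position: [0.5293, -0.1512, 0.1736]
tool_rot: [3.139, -0.046, 0.009]
ft_force: [-0.2, -1.0, 0.6]
grip_width: 0.709
```

servo_tool(series=[{"travel": [0, 0, 0], "angular": [0, 0, 0]}, {"travel": [0, 0, 0], "angular": [0, 0, 0]}])

```text
time: 28.15
position: [0.5271, -0.1513, 0.1689]
tool_rot: [3.141, -0.047, 0.001]
ft_force: [-0.2, 0.1, -0.6]
grip_width: 0.71
```

Run:
```python
from h import *
snap('w28')
im=cv2.imread('pics/w28.png'); c,s=pickle.load(open('w28.pkl','rb'))
cv2.imwrite('pics/c12.png',cv2.resize(im[80:260,260:500],(800,600),interpolation=cv2.INTER_CUBIC))
H,Sa,V=[x.astype(int) for x in cv2.split(cv2.cvtColor(im,cv2.COLOR_BGR2HSV))]
th=np.radians(-91.5);X=np.array([np.cos(th),np.sin(th)]);Y=np.array([-X[1],X[0]]);O=np.array([.5914,-.2053])
def bb(m,x0,x1):
    m=m.copy(); m[:150]=0;m[225:]=0;m[:,:x0]=0;m[:,x1:]=0; ys,xs=np.nonzero(m); return xs.min(),xs.max(),ys.min(),ys.max()
g=bb((abs(H-65)<20)&(Sa>90),260,325); o=bb((H<16)&(Sa>140),330,385); print(g,o)
def d(px,z): p=plane(c,[px],z+.012)[0][:2]-O; return (p@X*1e3).round(1),(p@Y*1e3).round(1)
for z in(.036,.029,.027): print('button',z,d(((g[0]+g[1])/2,(g[2]+g[3])/2),z), 'len/wid',np.round([d((g[1]+.5,g[2]),z)[0]-d((g[0]-.5,g[2]),z)[0], d((g[0],g[2]-.5),z)[1]-d((g[0],g[3]+.5),z)[1]],1))
print('trig front',d((o[1]+.5,(o[2]+o[3])/2),.04))
```

```text
t 28.15 p [ 0.5271 -0.1513  0.1689] xhead -1.72 z [ 0.    -0.001 -1.   ] F [-0.16  0.1  -0.62] w 61.7 q [ 0.77  0.16 -0.6   1.73  0.1   1.28 -1.45]
(np.int64(279), np.int64(301), np.int64(155), np.int64(188)) (np.int64(338), np.int64(352), np.int64(158), np.int64(195))
button 0.036 (np.float64(-88.7), np.float64(-50.7)) len/wid [22.8 34.7]
button 0.029 (np.float64(-89.6), np.float64(-52.1)) len/wid [23.4 35.5]
button 0.027 (np.float64(-89.8), np.float64(-52.4)) len/wid [23.5 35.7]
trig front (np.float64(-26.2), np.float64(-55.2))
```

View pics/c12.png

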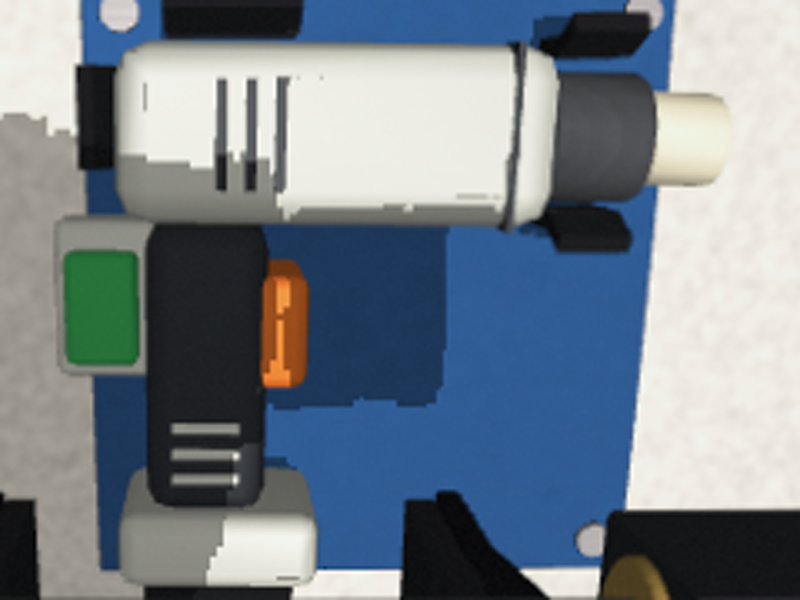

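The lock holds. The trigger front is at drill x -26 with the drill shifted about 2.5 mm back, so its travel is about 8 mm. The button top measures its true size only at the lowered height. One last look at the whole bench.

Run:
```python
from h import *
im=ctrl.get_image('top')[:,:,::-1]; cv2.imwrite('pics/top2.png',im); st()
a=cv2.imread('pics/top0.png')
cv2.imwrite('pics/c13.png',np.vstack([cv2.resize(a[60:250,220:500],(440,299)),cv2.resize(im[60:250,220:500],(440,299))]))
```

```text
t 28.25 p [ 0.5263 -0.1511  0.1673] xhead -1.72 z [-0.002  0.001 -1.   ] F [0.58 0.08 0.43] w 62.2 q [ 0.77  0.16 -0.6   1.73  0.1   1.28 -1.45]
```

View pics/c13.png

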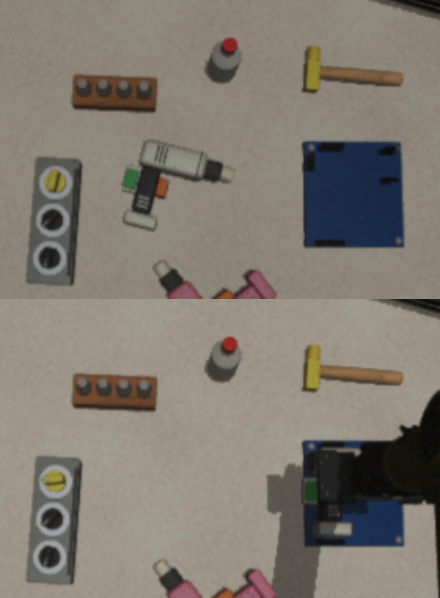

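The before and after views show the yellow knob turned by about 80°. The black knobs, bottle, rack and mallet are unmoved, and the arm is clear. Handing in.

```bash
python3 -c "
from bench import ctrl
print(ctrl.close_job())"
```

```text
the job is handed in; nothing more can be done
None
```

I turned the yellow knob clockwise to its stop, then seated the grey drill in the blue rest and let go. After that I squeezed the trigger, pushed the green button down and eased the trigger so the drill locked on. I handed the job in at about 28 s; the hand-in reports no verdict.

**Last checks**
- **Knob:** turned about 80° (1.4 rad). The resisting torque and the final top view both fit it being on its stop.
- **Drill seat:** contact came at exactly the predicted height. The squeeze pushed the drill back about 2.5 mm, within the 10 mm allowed.
- **Trigger and button:** the trigger measured about 43 mm squeezed and now stands at about 8 mm travel. The button bottomed while I pushed, and its apparent size afterwards fits it being down.
- **Surroundings:** the black knobs, bottle, rack and mallet look unmoved in the top view. The arm is clear and touches nothing.

**What disagreed**
- **Fingertip offset:** the fingertips turned out about 24 mm behind the reported TCP, not 11 mm ahead of it. My first close on the knob missed above it because of this. I measured the offset in the pictures and used it for the rest of the job.
- **Top camera:** it read 4–5 mm away from the wrist camera at the knob, so I went by the wrist camera.

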